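# Hang a wire spool on its reel spindle and lock it

### The job

Put the wire spool on its reel: thread the spindle through the left cheek, the spool and the right cheek, without forcing it, until its collar sits fully home against the left cheek. Then slide the forked keeper all the way across behind the collar to lock it, and leave the other things on the bench where they are.

Things in the scene. Friction and masses are not known exactly. Their poses are not given: they have to be found in the camera images.
- reel_stand: Wire reel stand on the bench: wooden base 120 x 150 x 8 mm carrying two upright cheek plates 92 wide, 62 high, 10 thick, 80 mm apart inside, 100 mm over their outer faces. Origin under the base's centre; y runs from the right cheek to the left one, where the spindle enters and the keeper sits; x away from the robot; z up. The stand is fixed; two rest bars carry the spool.
- bore_line (a point): Point of the base's centre line at the left cheek's outer face, 45 mm above the bench: (0, 50, 45) mm in the stand's frame. Both bores are round, 11.2 mm wide, at this height. But each cheek is bolted through slotted feet and stands where it was set: its bore may lie up to 4 mm either side of x = 0, each by itself; no reading tells it, so feel the way in.
- wire_spool: Loose spool of copper wire, 0.15 to 0.31 kg: black flanges 60 mm across, 60 mm wide, on the rest bars. Origin at its centre, y along its bore. Bore 16 mm wide, flaring to 24 mm over the last 12 mm at each end, about 5 mm lower than the cheeks' bores until the spindle's nose enters and lifts it about 1.4 mm to hang on the spindle. It can slide sideways till it meets a cheek.
- spindle: Loose steel spindle, 0.12 to 0.2 kg: shaft 10 mm thick, 130 mm long, its last 2 mm chamfered to a 7.6 mm nose; then a collar 20 mm across, 4 mm thick, a neck 8 mm thick, 9 mm long, and a square grip 20 x 20 x 40 mm. Origin on its axis at the collar's face towards the shaft; x points to the nose. Lies level on the bench, axis 10 mm up, balanced near the collar.
- spindle_tip (a point): End of the spindle's nose, on the axis, 130 mm along x from the spindle's origin.
- spindle_grip (a point): Centre of the spindle's square grip, on the axis, 33 mm from the spindle's origin away from the nose.
- keeper (a joint): Slide of the forked keeper on the left cheek's outer face: 0 open, 0.022 m closed, moving along the stand's +x; it rubs with about 2 N. Its plate runs 6.3 to 10.3 mm out from the face; it closes only if the collar is within 2 mm of home. Push its upright lug: 12 mm wide, at (-46, 61.5) mm in the stand's xy when open (+-4 mm with the cheek), top 80 mm up; guides reach 60.5 mm.
- ring_clamp: Bystander, to be left alone: a wooden ring clamp 131 mm long; origin under its centre.
- marker: Bystander, to be left alone: a white and black marker pen 135 mm long; origin under its centre.
- driver_1: Bystander, to be left alone: a small screwdriver 120 mm long; origin under its centre.
- tape_roll: Bystander, to be left alone: a roll of cream tape 104 mm across; origin under its centre.
- spectacles: Bystander, to be left alone: a pair of brown spectacles 141 mm wide, arms open; origin under its centre.
- metal_snips: Bystander, to be left alone: a snips with black handles, 170 mm long; origin under its centre.
- graver_handle: Bystander, to be left alone: a red-brown graver with a pale tip, 103 mm long; origin under its centre.
- tin_box: Bystander, to be left alone: a red and yellow flat box 73 x 113 x 35 mm; origin under its centre.

How it is judged:
On the way:
1. the spindle runs through both cheeks and carries the spool, its collar home against the left cheek (y of spindle in the frame of reel_stand below 0.0518 m and y of spindle_tip in the frame of reel_stand below -0.075 m and z of spindle_tip in the frame of reel_stand above 0.04 m and horizontal distance between spindle and bore_line below 0.006 m and angle between the x axis of spindle and the y axis of reel_stand, either way round below 0.11 rad and z of wire_spool in the frame of reel_stand above 0.0408 m), for 0.2 s.
At the end, for the whole second after the job is handed in: The spindle lies through both cheeks and the spool, within 6 mm and 0.11 rad of the bore line, its collar within 1.8 mm of the left cheek, the spool lifted off the rest bars and hanging on it, the keeper closed to at least 20 of its 22 mm, all at rest (all of step 1 and value of joint keeper above 0.02 m and linear speed of spindle below 0.02 m/s and linear speed of wire_spool below 0.03 m/s); the robot touches nothing.
It fails at once if the spindle is pressed against the stand or keeper with more than 25 N (contact force between spindle and reel_stand above 25 N).
It fails at once if the spindle is pressed against the spool with more than 25 N (contact force between spindle and wire_spool above 25 N).
It fails at once if the robot presses on the stand or the keeper with more than 25 N (contact force between the arm and reel_stand above 25 N).
It fails at once if another thing on the bench is moved by more than 20 mm (distance of any of ring_clamp, marker, driver_1, tape_roll, spectacles, metal_snips, graver_handle, tin_box from where it was at the start of the episode above 0.02 m).
It also fails if it takes over 72 s, if anything falls off the work surface, if the arm or the gripper's body presses on something with over 40 N, if the wrist force passes 120 N, or if a joint passes its speed limit or range.

### The arm

A 7-joint arm with a two-finger parallel gripper is mounted at the origin on a cart in front of the work surface, level with it; the furniture and walls round the work are solid. World frame = base frame: x ahead of the robot, y to its left, z up, the work surface at z = 0. Lengths are in m, angles in rad, forces in N, time in s.
With the tool pointing down it reaches from about 0.425 to 0.875 m from the base axis. Payload 8.4 kg.
Tool frame: the origin (TCP) lies on the centre line of the jaws, within the pads' length; the fingertips stand 25 mm ahead of it and the grasp point (between the pads) lies 6 mm ahead of it; z points along the fingers, y is the line along which they close (so a half turn about z gives the same grasp; the last joint's range is limited). The gripper opens to 85 mm and grips with 20 to 120 N. Pads are 22 mm wide; open, the fingers measure 114 mm over their backs; the gripper's body (76 mm by 85 mm) begins 54 mm behind the grasp point. The pads swing forward as they close: fully open they stand 13 mm farther back than shut.
Start: joints at [-1.317, 0.333, 0.04, 1.465, -0.013, 1.343, -0.059], TCP at [0.225, 0.61, 0.256] pointing down, gripper open.
Joint ranges: [-2.58, 2.58], [-0.38, 2.09], [-1.3, 1.39], [0.25, 2.4], [-1.5, 4.64], [0.08, 2.09], [-2.65, 2.65]. Speed limits (rad/s): [2.22, 2.22, 2.79, 2.79, 3.14, 3.14, 3.14].

### API

Orientations are given as a unit quaternion [w, x, y, z].
In Python, from workcell import ctrl gives the robot as it stands.
- The arm moves only by the tool apply_moves, never from a script. Its argument "increments" is a list of rows, each an object with "gripper": the closure, from -1 (fully open) to 1 (shut); "xyz": the shift along the tool's x, y, z in mm, a list of three; "turn": the turn about the tool's z in degrees. In form: [{"gripper": gripper, "xyz": [dx, dy, dz], "turn": turn}, ...]. A call has 1 to 12 rows; each row shifts and turns the commanded pose from where the row before left it, along the tool's axes as they then stand; what a row does not reach is not made up. A row lasts 1/8 s, in which the tool goes at most 62.5 mm and 10.7 degrees, less where a joint would pass 70% of its speed; a pose out of reach is approached as far as the arm can. A call with a gripper value outside its range is refused whole. The fingers move at their own pace and stop on an object; the grip force is fixed at half the most. Time passes only in rows, so rows that do not move let the fingers close. It gives the time, the measured TCP pose, the force, the opening and the grip force at its end, in the units of the state.
- ctrl.get_state(): the state, without advancing time (a new reading comes with each control period).
- ctrl.get_image(name): name is "scene" or "side" or "wrist"; returns a dict with "frame" (420x560x3 uint8, red, green, blue), "depth" (420x560 float32, m along the optical axis (not along the pixel's ray), 0 where there is no reading), "vertical_fov" (degrees; the focal length in pixels is half the picture's height over the tangent of half this angle, whatever the lens; pixels are square), "cx", "cy" (the principal point, pixels), "distortion" ([k1, k2, p1, p2, k3] as OpenCV has them; the pictures are not rectified), "camera_from_world" (4x4, takes a point from world to camera coordinates). Camera axes: x right, y down, z forward; pixel columns grow to the right and rows downward; lengths in m; the calibration is good to about 2 mm. A picture is of the moment at which its call begins.
- ctrl.hand_in(): hands the job in; it is judged then, once.
The state is a dict: "clock": time; "qpos": joint angles; "qd": joint speeds; "tau": joint torques, N m; "ee_pos": TCP position; "orientation": TCP orientation; "force": force on the tool from outside, world axes, zero at the start; "torque": the same for the moment, N m; "finger_gap": finger opening in m; "grip_force": force on a finger pad.
Only numpy, scipy, OpenCV 4.12 (cv2) and the standard library are available. Lean on these libraries where they do the work, as an engineer would, in place of code of your own. Each camera call takes 0.05 s, during which the arm holds its last target. There are 200 camera calls.

## Working session

There is one attempt and no reset: what is moved stays moved. The work goes in short steps, Python scripts to look and compute and a tool call to move; the robot and the scene stay as the last step left them, time stands still between calls to the robot, and variables do not carry over. Pictures are saved under pics/ and viewed, at most 12 in all, crops included, and the job is handed in when it is done.

Besides the shell and the picture viewer there is one more tool, called after "Call:" as a command line: name --argument value ..., lists and objects as JSON in quotes. apply_moves: Moves the arm, as the interface text tells. Its arguments: {"type":"object","properties":{"increments":{"type":"array","items":{"type":"object","properties":{"gripper":{"type":"number"},"xyz":{"type":"array","items":{"type":"number"}},"turn":{"type":"number"}}}}},"required":["increments"]}

```bash
mkdir -p pics; cat > h.py <<'E'
import numpy as np, cv2
from workcell import ctrl
def grab(n):
    d=ctrl.get_image(n); np.savez(f'{n}.npz',**d); return d
def load(n): return dict(np.load(f'{n}.npz'))
def K(d):
    f=210/np.tan(np.radians(float(d['vertical_fov']))/2)
    return np.array([[f,0,float(d['cx'])],[0,f,float(d['cy'])],[0,0,1]])
def ray(d,u,v):
    p=cv2.undistortPoints(np.array([[[u,v]]],float),K(d),d['distortion'])[0,0]
    M=np.linalg.inv(d['camera_from_world']); return M[:3,3],M[:3,:3]@np.array([p[0],p[1],1])
def atz(d,u,v,z):
    o,r=ray(d,u,v); return o+r*(z-o[2])/r[2]
def dep(d,u,v):
    o,r=ray(d,u,v); return o+r*d['depth'][int(round(v)),int(round(u))]
def cloud(d):
    v,u=np.mgrid[0:420,0:560]
    p=cv2.undistortPoints(np.stack([u,v],-1).reshape(-1,1,2).astype(float),K(d),d['distortion'])[:,0]
    z=d['depth'].reshape(-1,1); M=np.linalg.inv(d['camera_from_world'])
    return ((np.hstack([p,np.ones((len(p),1))])*z)@M[:3,:3].T+M[:3,3]).reshape(420,560,3)
def proj(d,P):
    c=d['camera_from_world']; r,_=cv2.Rodrigues(c[:3,:3])
    return cv2.projectPoints(np.array(P,float).reshape(-1,1,3),r,c[:3,3],K(d),d['distortion'])[0][:,0]
E
python3 - <<'E'
from h import *
for n in ['scene','side']:
    d=grab(n); M=np.linalg.inv(d['camera_from_world']); print(n,M[:3,3],M[:3,2])
    cv2.imwrite(f'pics/{n}0.png',cv2.resize(d['frame'][:,:,::-1],(800,600)))
s=ctrl.get_state(); print(s['ee_pos'],s['orientation'],s['force'],s['clock'],s['finger_gap'])
E
```

```text
scene [-0.03834017 -0.43737142  0.81994907] [ 0.56755621  0.3806469  -0.7300602 ]
side [0.22889487 0.87809829 0.75172993] [ 0.27839244 -0.76412067 -0.58190829]
[0.22448672 0.60960353 0.25551276] [-7.25236111e-05  1.75500646e-01  9.84479037e-01 -7.37921597e-04] [-0.22689963 -0.23191767  0.70011904] 0.1 0.08533991985288876
```

View pics/scene0.png

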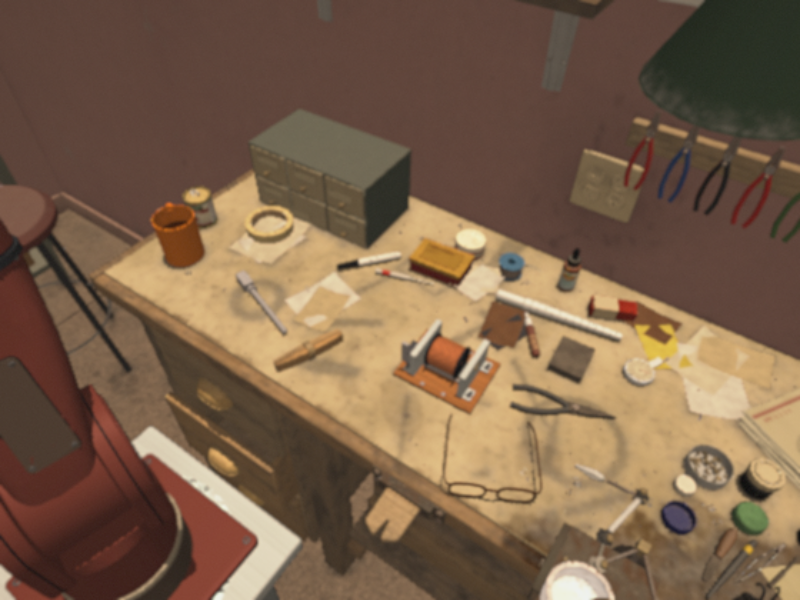

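View pics/side0.png

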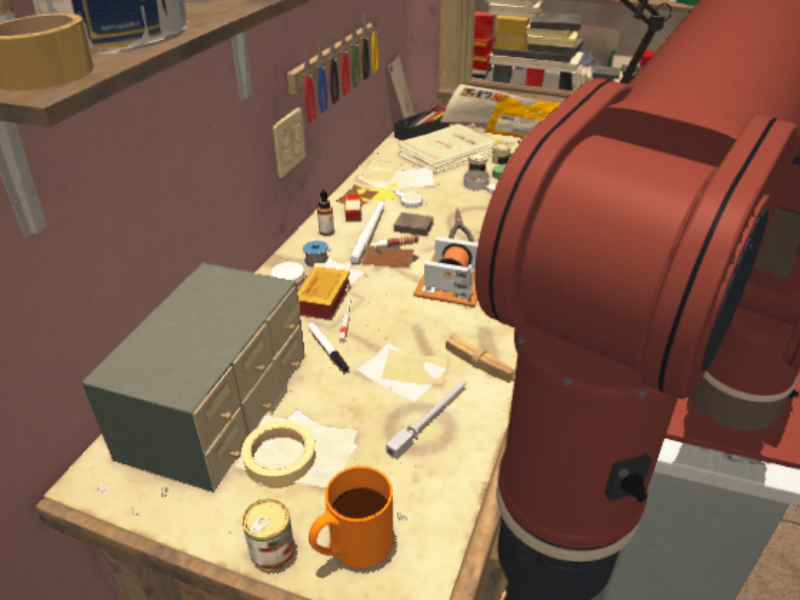

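The scene picture shows the stand at about (447,365), with the spindle's grip at (243,280) and its nose at (285,332). In the side picture the grip is at (402,440), the nose at (462,385) and the stand at (450,270). Next I'll measure with depth.

```bash
python3 - <<'E'
from h import *
s=.7
for n,pts in [('scene',dict(grip=(243,280),nose=(285,332),stand=(447,365))),('side',dict(grip=(402,440),nose=(462,385),stand=(450,270)))]:
    d=load(n)
    for k,(u,v) in pts.items(): print(n,k,atz(d,u*s,v*s,.01).round(4),dep(d,u*s,v*s).round(4))
    P=cloud(d); np.save(n+'_c.npy',P)
    ok=d['depth']>0
    g=dep(d,*(np.array(pts['grip'])*s)); q=dep(d,*(np.array(pts['nose'])*s))
    m=(g+q)/2
    S=P[ok&(np.hypot(P[...,0]-m[0],P[...,1]-m[1])<.13)&(P[...,2]>.006)&(P[...,2]<.03)]
    c=S[:,:2].mean(0);w,V=np.linalg.eigh(np.cov(S[:,:2].T)); a=V[:,1]; t=(S[:,:2]-c)@a; r=(S[:,:2]-c)@V[:,0]
    print(len(S),c,a,t.min(),t.max(),r.min(),r.max(),S[:,2].max())
    c0=dep(d,*(np.array(pts['stand'])*s))
    Q=P[ok&(np.hypot(P[...,0]-c0[0],P[...,1]-c0[1])<.13)]
    T=Q[(Q[:,2]>.055)]; print('top',len(T),np.percentile(T[:,2],[5,50,95,100]))
    B=Q[(Q[:,2]>.005)&(Q[:,2]<.0115)]
    print('base',cv2.minAreaRect((B[:,:2]*1000).astype(np.float32)))
    print('toprect',cv2.minAreaRect((T[:,:2]*1000).astype(np.float32)))
    im=d['frame'][:,:,::-1]
    u,v=(np.array(pts['stand'])*s).astype(int)
    cr=im[v-60:v+60,u-80:u+80]; cv2.imwrite(f'pics/{n}_st.png',cv2.resize(cr,(800,600),interpolation=cv2.INTER_CUBIC))
E
```

```text
scene grip [0.4631 0.2661 0.01  ] [0.4581 0.2592 0.018 ]
scene nose [0.4108 0.1082 0.01  ] [0.412  0.1096 0.0079]
scene stand [ 0.5175 -0.1718  0.01  ] [ 0.4915 -0.1843  0.048 ]
276 [0.44422518 0.20419432] [0.29184066 0.95646695] -0.15075861773140237 0.08693548825801989 -0.11328608363763543 0.010618271175207781 0.021671138739303264
top 750 [0.05634015 0.06127017 0.06833738 0.08205511]
base ((524.1256103515625, -201.06997680664062), (222.07937622070312, 180.59117126464844), 78.97930908203125)
toprect ((514.80078125, -165.27154541015625), (93.71602630615234, 122.19615936279297), 4.797492980957031)
side grip [0.4632 0.2546 0.01  ] [0.4597 0.2641 0.0213]
side nose [0.4134 0.1142 0.01  ] [0.4123 0.1189 0.0145]
side stand [ 0.5269 -0.1935  0.01  ] [ 0.5081 -0.126   0.0567]
664 [0.46101586 0.20203225] [0.10390814 0.9945869 ] -0.137992217884554 0.1090783325315357 -0.10000088805168653 0.10153279553672717 0.0247374656946604
top 537 [0.05628021 0.06302411 0.07072258 0.08383861]
base ((540.848876953125, -116.73191833496094), (184.71810913085938, 241.04368591308594), 23.107479095458984)
toprect ((515.0469970703125, -166.62612915039062), (91.7654800415039, 123.49567413330078), 3.6777091026306152)
```

View pics/scene_st.png

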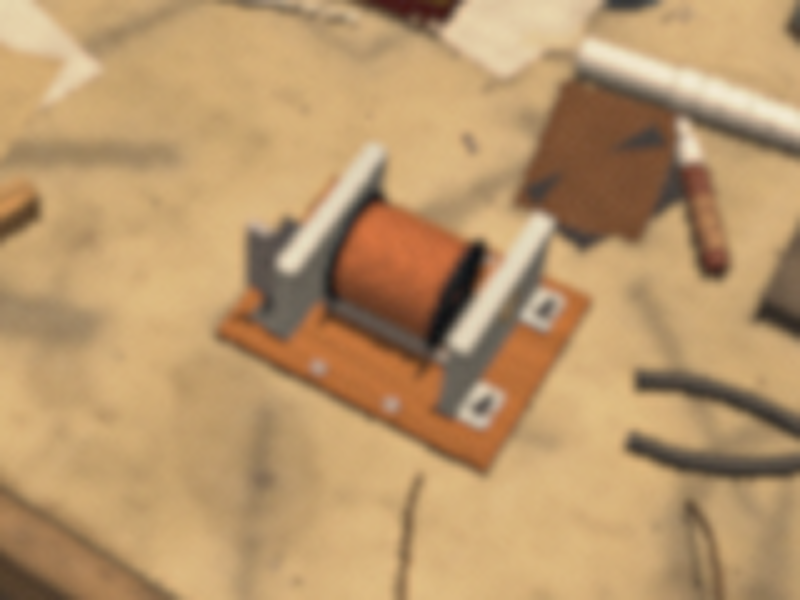

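View pics/side_st.png

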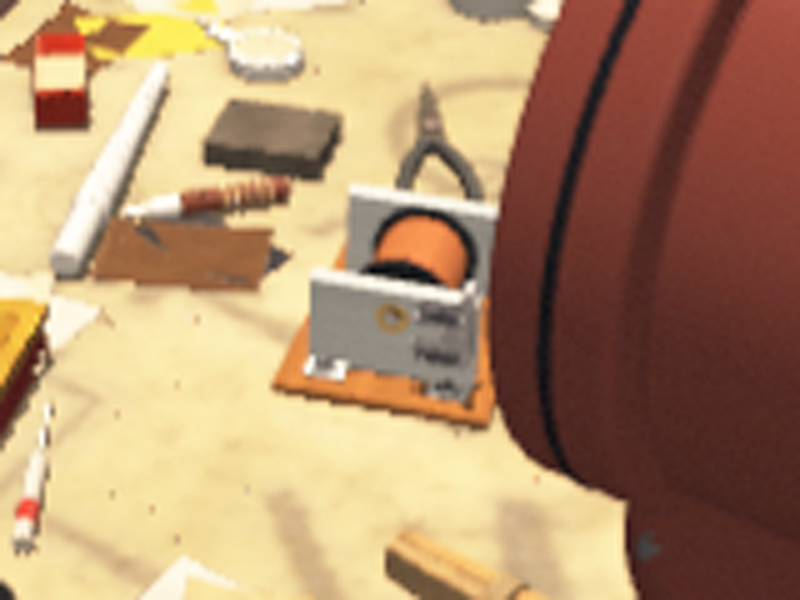

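```bash
python3 - <<'E'
from h import *
d=load('scene');e=load('side')
sc=lambda x,y:(232+x/5,195+y/5); si=lambda x,y:(235+x/5,129+y/5)
for n,p,z in [('left',(218,334),.008),('near',(488,472),.008),('right',(592,298),.008)]: print(n,atz(d,*sc(*p),z).round(4))
for n,p,z in [('side far-left',(275,386),.008),('Lcheek outer top far',(311,274),.062),('outer top near',(470,294),.062),('Rcheek far top outer',(350,187),.062)]: print(n,atz(e,*si(*p),z).round(4))
print('bore',atz(e,*si(393,316),.045).round(4))
for n,p in [('L top far',(374,147)),('L top near',(290,272)),('R top far',(545,215)),('R top near',(458,350))]: print(n,atz(d,*sc(*p),.062).round(4))
for n in ['scene','side']:
    P=np.load(n+'_c.npy'); ok=load(n)['depth']>0
    T=P[ok&(abs(P[...,0]-.515)<.07)&(abs(P[...,1]+.166)<.1)]
    for lo in (.052,.057,.06,.063,.066,.07,.075):
        q=T[(T[:,2]>lo)&(T[:,2]<lo+.003)]; print(n,lo,len(q))
    q=T[(T[:,2]>.059)&(T[:,2]<.066)]
    for y0 in (-.117,-.207):
        w=q[abs(q[:,1]-y0)<.02]; 
        if len(w)>10: print(y0,w.mean(0),w.min(0),w.max(0),np.polyfit(w[:,0],w[:,1],1))
    q=T[T[:,2]>.068]; print('lug',q.mean(0),q.min(0),q.max(0))
    # spindle
    g=np.array([.46,.26]);t=np.array([.412,.113]); a=(t-g)/np.linalg.norm(t-g); nn=np.array([-a[1],a[0]])
    L=(P[...,:2]-g)@a; R=(P[...,:2]-g)@nn
    S=P[ok&(L>-.04)&(L<.18)&(abs(R)<.025)&(P[...,2]>.007)&(P[...,2]<.03)]
    S=S[:,:2]; l=(S-g)@a; r=(S-g)@nn; print('spindle',len(S),l.min(),l.max(),a)
    for k in np.arange(-.03,.18,.015):
        m=abs(l-k)<.0075
        if m.any(): print(round(k,3),m.sum(),r[m].mean().round(4),r[m].min().round(4),r[m].max().round(4))
E
```

```text
left [ 0.4494 -0.1063  0.008 ]
near [ 0.4575 -0.254   0.008 ]
right [ 0.5756 -0.2463  0.008 ]
side far-left [ 0.5668 -0.094   0.008 ]
Lcheek outer top far [ 0.558  -0.1263  0.062 ]
outer top near [ 0.4728 -0.1364  0.062 ]
Rcheek far top outer [ 0.566 -0.219  0.062]
bore [ 0.5119 -0.127   0.045 ]
L top far [ 0.5554 -0.1264  0.062 ]
L top near [ 0.4659 -0.1355  0.062 ]
R top far [ 0.5662 -0.217   0.062 ]
R top near [ 0.4729 -0.2229  0.062 ]
scene 0.052 74
scene 0.057 169
scene 0.06 331
scene 0.063 120
scene 0.066 28
scene 0.07 8
scene 0.075 6
-0.117 [ 0.50293437 -0.12611655  0.06124647] [ 0.4646611 -0.1353168  0.0590138] [ 0.55721497 -0.11062891  0.06555094] [-0.0295071  -0.11127641]
-0.207 [ 0.51533809 -0.21288379  0.06183919] [ 0.47341092 -0.2267245   0.05911081] [ 0.56641208 -0.18765596  0.06589691] [-0.0156591  -0.20481406]
lug [ 0.48616807 -0.13803984  0.07335267] [ 0.46369145 -0.20142155  0.06815129] [ 0.52503636 -0.10787911  0.08205511]
spindle 259 -0.02367463882214902 0.1588975277179415 [-0.31040178 -0.95060546]
-0.03 1 0.0047 0.0047 0.0047
-0.015 32 -0.0004 -0.0082 0.0113
0.0 
[... 669 characters left out ...]
2490139  0.05911576] [ 0.56397366 -0.18739137  0.06588793] [-0.04103918 -0.18852866]
lug [ 0.49392324 -0.14046116  0.07278387] [ 0.46529796 -0.19972873  0.06802089] [ 0.52892956 -0.10794856  0.08383861]
spindle 481 -0.026047401862876136 0.1599996040840189 [-0.31040178 -0.95060546]
-0.03 38 0.0027 -0.0064 0.0131
-0.015 74 0.0009 -0.0073 0.0143
0.0 76 0.0008 -0.008 0.013
0.015 38 0.0017 -0.0072 0.0134
0.03 48 0.0021 -0.0061 0.013
0.045 28 0.002 -0.0021 0.0073
0.06 29 0.0014 -0.0028 0.0076
0.075 22 0.0011 -0.0029 0.0059
0.09 27 0.0013 -0.0027 0.0072
0.105 30 0.001 -0.0036 0.0063
0.12 25 -0.0 -0.0029 0.0066
0.135 22 0.0004 -0.0038 0.0052
0.15 20 0.0011 -0.0031 0.0057
0.165 4 0.0009 -0.002 0.0043
```

Call:
apply_moves --increments '[{"gripper": -1,"xyz": [-28.5,-20.3,4.6],"turn": 0},{"gripper": -1,"xyz": [-28.5,-20.3,4.6],"turn": 0},{"gripper": -1,"xyz": [-28.5,-20.3,4.6],"turn": 0},{"gripper": -1,"xyz": [-28.5,-20.3,4.6],"turn": 0},{"gripper": -1,"xyz": [-28.5,-20.3,4.6],"turn": 0},{"gripper": -1,"xyz": [-28.5,-20.3,4.6],"turn": 0},{"gripper": -1,"xyz": [-28.5,-20.3,4.6],"turn": 0},{"gripper": -1,"xyz": [-28.5,-20.3,4.6],"turn": 0},{"gripper": -1,"xyz": [-28.5,-20.3,4.6],"turn": 0},{"gripper": -1,"xyz": [-28.5,-20.3,4.6],"turn": 0},{"gripper": -1,"xyz": [-28.5,-20.3,4.6],"turn": 0},{"gripper": -1,"xyz": [-28.5,-20.3,4.6],"turn": 0}]'

```text
clock: 1.6
ee_pos: [0.4617, 0.2621, 0.2008]
orientation: [-0.0, 0.175, 0.984, -0.0]
force: [0.7, -0.0, -0.7]
finger_gap: 0.0852
grip_force: 0.0
```

Call:
apply_moves --increments '[{"gripper": -1,"xyz": [0,0,0],"turn": 9.8},{"gripper": -1,"xyz": [0,0,0],"turn": 9.8},{"gripper": -1,"xyz": [0,0,0],"turn": 9.8},{"gripper": -1,"xyz": [0,0,0],"turn": 9.8},{"gripper": -1,"xyz": [0,0,0],"turn": 9.8},{"gripper": -1,"xyz": [0,0,0],"turn": 9.8},{"gripper": -1,"xyz": [0,0,0],"turn": 9.8},{"gripper": -1,"xyz": [0,0,0],"turn": 9.8},{"gripper": -1,"xyz": [0,0,0],"turn": 9.8},{"gripper": -1,"xyz": [0,0,0],"turn": 0}]'

```text
clock: 2.85
ee_pos: [0.4611, 0.2631, 0.2008]
orientation: [0.0, 0.811, 0.585, -0.0]
force: [-0.6, 0.4, 0.6]
finger_gap: 0.0853
grip_force: 0.0
```

```bash
cat >> h.py <<'E'
from scipy.spatial.transform import Rotation as Ro
def st():
    s=ctrl.get_state(); q=s['orientation']; R=Ro.from_quat([q[1],q[2],q[3],q[0]]).as_matrix()
    print('t',round(s['clock'],2),'p',np.round(s['ee_pos'],4),'xang',round(np.degrees(np.arctan2(R[1,0],R[0,0])),2),'z',R[:,2].round(4),'F',np.round(s['force'],2),'T',np.round(s['torque'],3),'gap',round(s['finger_gap'],4),'q',np.round(s['qpos'],2)); return s,R
E
python3 - <<'E'
from h import *
st(); d=grab('wrist'); M=np.linalg.inv(d['camera_from_world']); print(M[:3,3],M[:3,2]); e=grab('side'); 
cv2.imwrite('pics/w1.png',np.hstack([d['frame'],])[:,:,::-1])
for n,D in (('w',d),('side',e)):
    P=cloud(D); ok=D['depth']>0
    g=np.array([.4618,.2631]);a=np.array([-.317,-.948]); nn=np.array([-a[1],a[0]])
    L=(P[...,:2]-g)@a; R=(P[...,:2]-g)@nn
    S=P[ok&(L>-.05)&(L<.18)&(abs(R)<.025)&(P[...,2]>.007)&(P[...,2]<.03)][:,:2]
    l=(S-g)@a; r=(S-g)@nn; print(n,len(S),l.min(),l.max())
    for k in np.arange(-.02,.18,.02):
        m=abs(l-k)<.01
        if m.any(): print(round(k,3),m.sum(),r[m].mean().round(4),r[m].min().round(4),r[m].max().round(4))
E
```

```text
t 2.85 p [0.4611 0.2631 0.2008] xang 71.65 z [-5.e-04 -4.e-04 -1.e+00] F [-0.56  0.37  0.57] T [0.055 0.048 0.002] gap 0.0853 q [-0.97  0.13  0.4   1.85 -0.05  1.18 -0.87]
[0.48623414 0.34139894 0.31890469] [-0.10269861 -0.30336605 -0.94732362]
w 1999 -0.020486319359894676 0.16271482423241185
-0.02 274 0.0025 -0.0071 0.0121
0.0 403 0.0023 -0.007 0.0122
0.02 304 0.0021 -0.0072 0.0116
0.04 178 0.002 -0.0071 0.011
0.06 165 0.0019 -0.0031 0.0064
0.08 164 0.0016 -0.0031 0.0066
0.1 155 0.0016 -0.003 0.0067
0.12 141 0.0013 -0.003 0.0059
0.14 140 0.0015 -0.003 0.0061
0.16 75 0.0014 -0.003 0.0062
side 478 -0.022013378308480564 0.1635555248392828
-0.02 83 0.0016 -0.0069 0.0126
0.0 102 -0.0001 -0.009 0.0118
0.02 66 0.0013 -0.0079 0.0127
0.04 39 0.0004 -0.0046 0.0087
0.06 37 0.0016 -0.0029 0.0085
0.08 34 0.0008 -0.0023 0.0049
0.1 34 0.0007 -0.0041 0.0066
0.12 33 0.001 -0.0026 0.0066
0.14 32 0.0006 -0.0021 0.0065
0.16 18 0.0011 -0.0027 0.0053
```

View pics/w1.png

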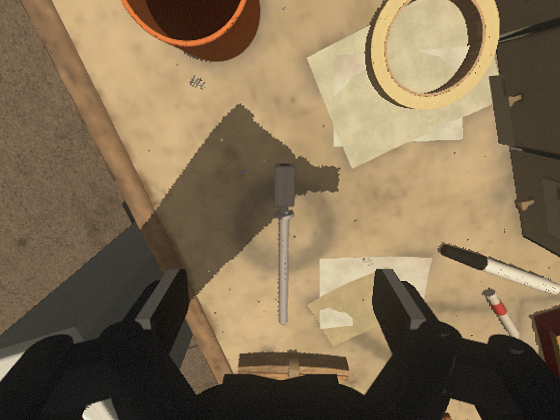

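Call:
apply_moves --increments '[{"gripper": -1,"xyz": [0,2,25],"turn": 0.4},{"gripper": -1,"xyz": [0,0,30],"turn": 0},{"gripper": -1,"xyz": [0,0,30],"turn": 0},{"gripper": -1,"xyz": [0,0,30],"turn": 0},{"gripper": -1,"xyz": [0,0,25],"turn": 0},{"gripper": -1,"xyz": [0,0,16],"turn": 0},{"gripper": -1,"xyz": [0,0,10],"turn": 0},{"gripper": -1,"xyz": [0,0,5],"turn": 0},{"gripper": -1,"xyz": [0,0,0],"turn": 0}]'

```text
clock: 4.08
ee_pos: [0.4634, 0.2626, 0.0303]
orientation: [0.0, 0.813, 0.582, 0.0]
force: [-0.4, 0.3, 0.7]
finger_gap: 0.085
grip_force: 0.0
```

Call:
apply_moves --increments '[{"gripper": 1,"xyz": [0,0,0],"turn": 0},{"gripper": 1,"xyz": [0,0,0],"turn": 0},{"gripper": 1,"xyz": [0,0,0],"turn": 0},{"gripper": 1,"xyz": [0,0,0],"turn": 0},{"gripper": 1,"xyz": [0,0,0],"turn": 0},{"gripper": 1,"xyz": [0,0,0],"turn": 0},{"gripper": 1,"xyz": [0,0,0],"turn": 0},{"gripper": 1,"xyz": [0,0,0],"turn": 0}]'

```text
clock: 5.08
ee_pos: [0.4636, 0.2627, 0.0306]
orientation: [-0.0, 0.813, 0.582, 0.0]
force: [-0.7, -1.2, 6.1]
finger_gap: 0.0185
grip_force: 59.1
```

```bash
python3 -c "
from h import *
st()"
```

```text
t 5.08 p [0.4636 0.2627 0.0306] xang 71.18 z [ 6.e-04  5.e-04 -1.e+00] F [-0.68 -1.18  6.08] T [-0.241  0.151  0.031] gap 0.0185 q [-0.92  0.35  0.37  1.99 -0.17  0.83 -0.78]
```

Call:
apply_moves --increments '[{"gripper": 1,"xyz": [0,0,-5],"turn": 0},{"gripper": 1,"xyz": [0,0,-15],"turn": 0},{"gripper": 1,"xyz": [0,0,-25],"turn": 0},{"gripper": 1,"xyz": [0,0,-25],"turn": 0},{"gripper": 1,"xyz": [0,0,-20],"turn": 0},{"gripper": 1,"xyz": [-23,12.6,0],"turn": 0},{"gripper": 1,"xyz": [-23,12.6,0],"turn": 0},{"gripper": 1,"xyz": [-23,12.6,0],"turn": 0},{"gripper": 1,"xyz": [-23,12.6,0],"turn": 0},{"gripper": 1,"xyz": [-23,12.6,0],"turn": 0},{"gripper": 1,"xyz": [-23,12.6,0],"turn": 0},{"gripper": 1,"xyz": [-23,12.6,0],"turn": 0}]'

```text
clock: 6.58
ee_pos: [0.4949, 0.0808, 0.1209]
orientation: [-0.0, 0.813, 0.582, 0.0]
force: [0.6, -0.6, -1.5]
finger_gap: 0.0185
grip_force: 58.7
```

Call:
apply_moves --increments '[{"gripper": 1,"xyz": [-23,12.6,0],"turn": 0},{"gripper": 1,"xyz": [0,0,0],"turn": -5.6},{"gripper": 1,"xyz": [0,0,0],"turn": -5.6},{"gripper": 1,"xyz": [0,0,0],"turn": -5.6},{"gripper": 1,"xyz": [0,0,0],"turn": -5.6},{"gripper": 1,"xyz": [0,0,0],"turn": 0},{"gripper": 1,"xyz": [0,0,0],"turn": 0}]'

```text
clock: 7.45
ee_pos: [0.4993, 0.0559, 0.1205]
orientation: [0.0, 0.685, 0.728, 0.0]
force: [0.4, -0.7, -2.0]
finger_gap: 0.0185
grip_force: 58.7
```

```bash
python3 - <<'E'
from h import *
s,R=st(); d=grab('wrist'); e=grab('side'); f=grab('scene')
cv2.imwrite('pics/w2.png',d['frame'][:,:,::-1])
p=np.array(s['ee_pos'])
for n,D in (('w',d),('side',e),('scene',f)):
    P=cloud(D); ok=D['depth']>0
    Q=(P-p)@R   # tool frame
    S=Q[ok&(Q[...,0]<.02)&(Q[...,0]>-.18)&(abs(Q[...,1])<.02)&(Q[...,2]>.0)&(Q[...,2]<.045)]
    print(n,len(S)); 
    if len(S)==0: continue
    print(S[:,0].min(),S[:,0].max())
    for k in np.arange(-.17,-.02,.015):
        m=abs(S[:,0]-k)<.0075
        if m.any(): print(round(k,3),m.sum(),np.median(S[m,1]).round(4),S[m,1].min().round(4),S[m,1].max().round(4),'z',S[m,2].min().round(4),S[m,2].max().round(4))
E
```

```text
t 7.45 p [0.4993 0.0559 0.1205] xang 93.46 z [ 2.e-04  2.e-04 -1.e+00] F [ 0.35 -0.7  -2.04] T [ 0.028  0.002 -0.009] gap 0.0185 q [-0.66  0.16  0.5   2.   -0.09  1.   -0.05]
w 5653
-0.06384581545702202 0.019997886073821663
-0.065 75 -0.0006 -0.0055 0.0043 z 0.0146 0.0207
-0.05 433 -0.0006 -0.0054 0.0043 z 0.014 0.0211
-0.035 808 -0.0006 -0.0105 0.0087 z 0.0088 0.0231
-0.02 519 -0.0007 -0.0107 0.009 z 0.0088 0.0198
side 201
-0.11522894699146101 0.01995687788879582
-0.11 4 -0.0039 -0.0041 -0.0036 z 0.0142 0.0198
-0.095 4 -0.0039 -0.0048 -0.0021 z 0.0163 0.018
-0.035 11 0.0039 -0.0008 0.0098 z 0.0079 0.0184
-0.02 7 0.0035 -0.0017 0.0079 z 0.0079 0.0103
scene 351
-0.16101315286595683 0.006500696372836947
-0.155 25 -0.0034 -0.0064 0.0022 z 0.0141 0.0238
-0.14 25 -0.0031 -0.0074 0.0019 z 0.0156 0.0231
-0.125 25 -0.0035 -0.0072 0.0013 z 0.0156 0.0239
-0.11 23 -0.0036 -0.0078 0.0007 z 0.0154 0.0262
-0.095 24 -0.004 -0.0073 0.0016 z 0.0146 0.0231
-0.08 22 -0.0044 -0.0083 0.0017 z 0.0143 0.0231
-0.065 24 -0.0051 -0.0074 0.0022 z 0.0137 0.0249
-0.05 24 -0.0042 -0.0074 0.0014 z 0.0142 0.0228
-0.035 37 -0.0043 -0.0123 0.0077 z 0.011 0.0284
-0.02 43 -0.0057 -0.0121 0.006 z 0.008 0.0282
```

View pics/w2.png

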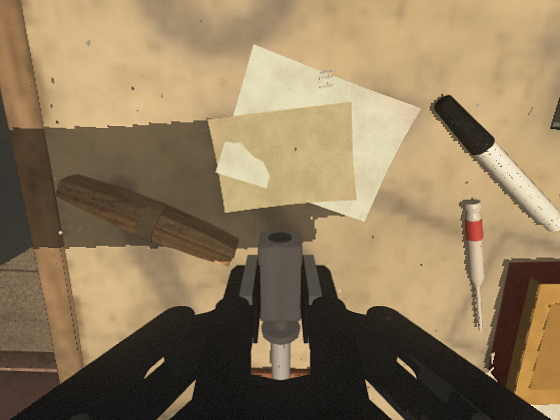

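Call:
apply_moves --increments '[{"gripper": 1,"xyz": [-10,0,-30],"turn": 0},{"gripper": 1,"xyz": [-20,0,-30],"turn": 0},{"gripper": 1,"xyz": [-30,0,-20],"turn": 0},{"gripper": 1,"xyz": [-35,1,0],"turn": 0},{"gripper": 1,"xyz": [-35,1,0],"turn": 0},{"gripper": 1,"xyz": [-35,1,0],"turn": 0},{"gripper": 1,"xyz": [-35,0,0],"turn": 0},{"gripper": 1,"xyz": [-35,0,0],"turn": 0},{"gripper": 1,"xyz": [-30,0,0],"turn": 0},{"gripper": 1,"xyz": [-21,0,0],"turn": 0},{"gripper": 1,"xyz": [0,0,0],"turn": 0},{"gripper": 1,"xyz": [0,0,0],"turn": 0}]'

```text
clock: 9.1
ee_pos: [0.5202, -0.2286, 0.2]
orientation: [-0.0, 0.685, 0.729, -0.0]
force: [0.4, -0.0, -1.3]
finger_gap: 0.0184
grip_force: 59.1
```

```bash
python3 - <<'E'
from h import *
s,R=st(); d=grab('wrist')
im=d['frame'][:,:,::-1]; cv2.imwrite('pics/w3.png',im)
P=cloud(d); np.save('w_c.npy',P); ok=d['depth']>0
T=P[ok&(P[...,2]>.055)&(P[...,2]<.068)&(abs(P[...,0]-.515)<.07)]
for lo,hi in ((-.15,-.108),(-.235,-.19)):
    w=T[(T[:,1]>lo)&(T[:,1]<hi)]
    if len(w)>10: print(len(w),w.mean(0),w[:,:2].min(0),w[:,:2].max(0),cv2.minAreaRect((w[:,:2]*1000).astype(np.float32)))
E
```

```text
t 9.1 p [ 0.5202 -0.2286  0.2   ] xang 93.6 z [-5.e-04  4.e-04 -1.e+00] F [ 0.36 -0.01 -1.29] T [0.107 0.01  0.031] gap 0.0184 q [-0.29  0.24  0.73  1.77 -0.17  1.19  0.55]
3165 [ 0.50521196 -0.12998014  0.06211819] [ 0.46561324 -0.14999127] [ 0.55795284 -0.10870371] ((510.6473388671875, -133.5411376953125), (36.68270492553711, 92.86494445800781), 81.2042465209961)
2231 [ 0.51830734 -0.21133541  0.06202599] [ 0.47393625 -0.22605771] [ 0.56590753 -0.19001957] ((519.6322021484375, -207.00653076171875), (91.9590835571289, 35.33546447753906), 1.8522920608520508)
```

View pics/w3.png

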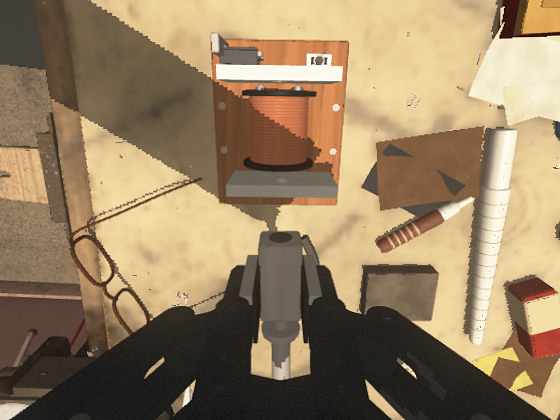

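```bash
python3 - <<'E'
from h import *
d=load('wrist'); P=np.load('w_c.npy'); ok=d['depth']>0
# base corners on z=.008
for n,p in (('Lfar',(349,40)),('Rfar',(346,204)),('Rnear',(219,203))): print(n,atz(d,*p,.008).round(4))
B=P[ok&(abs(P[...,2]-.008)<.0025)&(abs(P[...,0]-.515)<.08)&(abs(P[...,1]+.17)<.1)]
print('base',len(B),cv2.minAreaRect((B[:,:2]*1000).astype(np.float32)))
best=None
for y in (3.0,3.5,4.0):
  th=np.radians(y); ex=np.array([np.cos(th),np.sin(th)]); ey=np.array([-ex[1],ex[0]])
  c=np.array([.5135,-.1755])
  X=(P[...,:2]-c)@ex; Y=(P[...,:2]-c)@ey
  b=ok&(abs(P[...,2]-.008)<.002)&(abs(X)<.066)&(abs(Y)<.082)
  print(y,'base X',np.percentile(X[b],[.3,99.7]).round(4),'Y',np.percentile(Y[b],[.3,99.7]).round(4))
  for nm,s in (('L',1),('R',-1)):
    m=ok&(abs(P[...,2]-.062)<.0025)&(abs(Y-s*.045)<.0048)&(abs(X)<.06)
    pts=np.c_[X[m],Y[m]]; print('  ',nm,m.sum(),np.percentile(X[m],[0,1,99,100]).round(4),np.percentile(Y[m],[1,99]).round(4),'slope',np.polyfit(X[m],Y[m],1)[0].round(4))
  l=ok&(P[...,2]>.072)&(P[...,2]<.09)&(abs(X)<.08)&(Y>.03)&(Y<.1); print('  lug',l.sum(),np.percentile(X[l],[1,50,99]).round(4),np.percentile(Y[l],[1,50,99]).round(4),P[...,2][l].max())
E
```

```text
Lfar [ 0.5698 -0.0964  0.008 ]
Rfar [ 0.5865 -0.2439  0.008 ]
Rnear [ 0.4583 -0.251   0.008 ]
base 10061 ((503.4459533691406, -174.647216796875), (141.6092987060547, 150.95553588867188), 2.6583797931671143)
3.0 base X [-0.0594  0.0602] Y [-0.0734  0.0759]
   L 1598 [-0.0457 -0.0446  0.0459  0.047 ] [0.0414 0.0497] slope -0.0009
   R 1126 [-0.0414 -0.0407  0.0491  0.0502] [-0.049  -0.0403] slope -0.0004
  lug 227 [-0.0451 -0.0416 -0.0391] [0.0568 0.0627 0.069 ] 0.0828317390168217
3.5 base X [-0.0595  0.0604] Y [-0.0734  0.0757]
   L 1562 [-0.0453 -0.0442  0.0463  0.0474] [0.0412 0.0494] slope -0.0059
   R 1144 [-0.0418 -0.0411  0.0488  0.0499] [-0.049  -0.0402] slope -0.0057
  lug 227 [-0.0445 -0.0411 -0.0386] [0.0571 0.063  0.0693] 0.0828317390168217
4.0 base X [-0.0597  0.0608] Y [-0.0734  0.0758]
   L 1594 [-0.0449 -0.0438  0.0468  0.0478] [0.0409 0.0497] slope -0.0083
   R 1141 [-0.0422 -0.0415  0.0485  0.0495] [-0.0492 -0.0403] slope -0.0086
  lug 227 [-0.044  -0.0405 -0.038 ] [0.0575 0.0634 0.0697] 0.0828317390168217
```

Call:
apply_moves --increments '[{"gripper": 1,"xyz": [20,-1,0],"turn": 0},{"gripper": 1,"xyz": [35,-1,0],"turn": 0},{"gripper": 1,"xyz": [35,-1,0],"turn": 0},{"gripper": 1,"xyz": [35,-1,0],"turn": 0},{"gripper": 1,"xyz": [35,-1,0],"turn": 0},{"gripper": 1,"xyz": [35,-1,0],"turn": 0},{"gripper": 1,"xyz": [35,-1,10],"turn": 0},{"gripper": 1,"xyz": [30,0,25],"turn": 0},{"gripper": 1,"xyz": [16,0,30],"turn": 0},{"gripper": 1,"xyz": [0,0,30],"turn": -1.8},{"gripper": 1,"xyz": [0,0,25],"turn": 0},{"gripper": 1,"xyz": [0,0,10],"turn": 0}]'

```text
clock: 10.65
ee_pos: [0.4949, 0.0464, 0.069]
orientation: [-0.001, 0.673, 0.74, -0.001]
force: [-0.3, 0.8, -0.7]
finger_gap: 0.0186
grip_force: 59.0
```

Call:
apply_moves --increments '[{"gripper": 1,"xyz": [0,0,5],"turn": 0},{"gripper": 1,"xyz": [0,0,0],"turn": 0},{"gripper": 1,"xyz": [0,0,0],"turn": 0}]'

```text
clock: 11.02
ee_pos: [0.4965, 0.0458, 0.0659]
orientation: [0.0, 0.673, 0.74, 0.001]
force: [-0.7, -0.6, -1.5]
finger_gap: 0.0185
grip_force: 59.0
```

```bash
python3 - <<'E'
from h import *
s,R=st(); f=grab('scene'); e=grab('side'); p=np.array(s['ee_pos'])
u=R[:,0]; nose=p-.162*u+R[:,2]*.0195; print('nose',nose)
for n,D in (('scene',f),('side',e)):
    P=cloud(D); ok=D['depth']>0; Q=(P-p)@R
    print(n,'px nose',proj(D,[nose]).round(1))
    S=Q[ok&(Q[...,0]<.02)&(Q[...,0]>-.18)&(abs(Q[...,1])<.02)&(Q[...,2]>.0)&(Q[...,2]<.045)]
    for a,b in ((-.158,-.1),(-.1,-.06)):
        m=(S[:,0]>a)&(S[:,0]<b)
        if m.sum()>4: print(a,m.sum(),'x',S[m,0].min().round(4),'y',np.percentile(S[m,1],[3,50,97]).round(4),'z',np.percentile(S[m,2],[3,50,97]).round(4))
    c=np.array([.5139,-.1743]);th=np.radians(3); ex=np.array([np.cos(th),np.sin(th)]); ey=np.array([-ex[1],ex[0]])
    X=(P[...,:2]-c)@ex; Y=(P[...,:2]-c)@ey
    for nm,sg in (('L',1),('R',-1)):
        m=ok&(abs(P[...,2]-.062)<.004)&(abs(Y-sg*.045)<.0055)&(abs(X)<.06)
        if m.sum()>5: print(nm,m.sum(),'X',np.percentile(X[m],[1,99]).round(4),'z',np.median(P[...,2][m]))
im=np.vstack([]) if 0 else None
cs=[]
for D in (f,e):
    v=proj(D,[nose])[0].astype(int); cr=D['frame'][v[1]-45:v[1]+45,v[0]-60:v[0]+60,::-1]
    print(v); cs.append(cv2.resize(cr,(400,300),interpolation=cv2.INTER_CUBIC))
cv2.imwrite('pics/n1.png',np.hstack(cs))
E
```

```text
t 11.03 p [0.4965 0.0458 0.0659] xang 95.39 z [ 1.2e-03  5.0e-04 -1.0e+00] F [-0.71 -0.6  -1.54] T [ 0.028 -0.021  0.046] gap 0.0185 q [-0.64  0.24  0.51  2.06 -0.15  0.88  0.05]
nose [ 0.5117234  -0.11548881  0.04634994]
scene px nose [[293.3 237.5]]
-0.158 88 x -0.1578 y [-0.007  -0.0037  0.0019] z [0.0148 0.0179 0.0236]
-0.1 57 x -0.0999 y [-0.0075 -0.0043  0.0008] z [0.0142 0.0176 0.0243]
L 132 X [-0.0469  0.0442] z 0.06116887778006114
R 143 X [-0.0423  0.0478] z 0.06151605561876461
side px nose [[312.4 194.1]]
L 28 X [-0.0446 -0.0078] z 0.06352445094573356
R 40 X [-0.0422  0.0078] z 0.062240033155867514
[293 237]
[312 194]
```

View pics/n1.png

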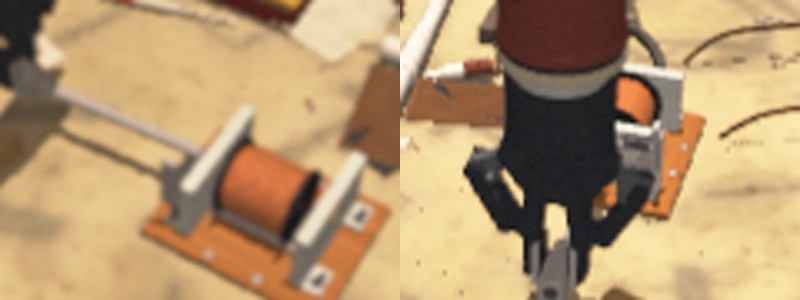

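Call:
apply_moves --increments '[{"gripper": 1,"xyz": [-2,0,1.6],"turn": 0},{"gripper": 1,"xyz": [-3,0,0],"turn": 0},{"gripper": 1,"xyz": [-2,0,0],"turn": 0},{"gripper": 1,"xyz": [-1,0,0],"turn": 0},{"gripper": 1,"xyz": [-1,0,0],"turn": 0},{"gripper": 1,"xyz": [-1,0,0],"turn": 0}]'

```text
clock: 11.88
ee_pos: [0.4968, 0.0365, 0.0636]
orientation: [-0.0, 0.673, 0.74, 0.0]
force: [-0.1, 5.3, -1.8]
finger_gap: 0.0185
grip_force: 59.0
```

Call:
apply_moves --increments '[{"gripper": 1,"xyz": [-1,0,0],"turn": 0},{"gripper": 1,"xyz": [-1,0,0],"turn": 0}]'

```text
clock: 12.12
ee_pos: [0.4973, 0.0339, 0.0637]
orientation: [0.0, 0.673, 0.74, 0.0]
force: [-0.1, 1.2, 0.3]
finger_gap: 0.0187
grip_force: 59.2
```

Call:
apply_moves --increments '[{"gripper": 1,"xyz": [-1,0,0],"turn": 0},{"gripper": 1,"xyz": [0,0,0],"turn": 0}]'

```text
clock: 12.38
ee_pos: [0.4973, 0.0321, 0.0636]
orientation: [0.0, 0.673, 0.739, -0.0]
force: [0.8, -1.0, 0.4]
finger_gap: 0.0184
grip_force: 59.2
```

Call:
apply_moves --increments '[{"gripper": 1,"xyz": [-1.5,0,0],"turn": 0},{"gripper": 1,"xyz": [-1.5,0,0],"turn": 0},{"gripper": 1,"xyz": [-1,0,0],"turn": 0}]'

```text
clock: 12.75
ee_pos: [0.4976, 0.0286, 0.0635]
orientation: [0.0, 0.673, 0.74, 0.0]
force: [0.1, 1.8, -0.1]
finger_gap: 0.0186
grip_force: 59.2
```

Call:
apply_moves --increments '[{"gripper": 1,"xyz": [-1.5,0,0],"turn": 0},{"gripper": 1,"xyz": [-1.5,0,0],"turn": 0},{"gripper": 1,"xyz": [-1.5,0,0],"turn": 0}]'

```text
clock: 13.12
ee_pos: [0.498, 0.0241, 0.0635]
orientation: [0.0, 0.673, 0.74, -0.0]
force: [-0.4, 0.8, 1.1]
finger_gap: 0.0181
grip_force: 59.2
```

```bash
python3 -c "
from h import *
st()"
```

```text
t 13.12 p [0.498  0.0241 0.0635] xang 95.39 z [-0. -0. -1.] F [-0.41  0.82  1.07] T [-0.011  0.013  0.001] gap 0.0181 q [-0.61  0.24  0.52  2.06 -0.16  0.88  0.1 ]
```

Call:
apply_moves --increments '[{"gripper": 1,"xyz": [-2,0,-0.4],"turn": 0},{"gripper": 1,"xyz": [-2,0,0],"turn": 0},{"gripper": 1,"xyz": [-2,0,0],"turn": 0},{"gripper": 1,"xyz": [-2,0,0],"turn": 0},{"gripper": 1,"xyz": [-2,0,0],"turn": 0}]'

```text
clock: 13.75
ee_pos: [0.4989, 0.0141, 0.064]
orientation: [0.0, 0.673, 0.74, 0.0]
force: [0.3, 1.2, 0.6]
finger_gap: 0.0182
grip_force: 59.2
```

Call:
apply_moves --increments '[{"gripper": 1,"xyz": [-2,0,0],"turn": 0},{"gripper": 1,"xyz": [-2,0,0],"turn": 0},{"gripper": 1,"xyz": [-2,0,0],"turn": 0},{"gripper": 1,"xyz": [-2,0,0],"turn": 0}]'

```text
clock: 14.25
ee_pos: [0.4997, 0.0064, 0.0639]
orientation: [-0.0, 0.673, 0.74, 0.0]
force: [0.2, 2.6, 0.6]
finger_gap: 0.0184
grip_force: 59.2
```

Call:
apply_moves --increments '[{"gripper": 1,"xyz": [-2,0,0],"turn": 0},{"gripper": 1,"xyz": [-2,0,0],"turn": 0},{"gripper": 1,"xyz": [-2,0,0],"turn": 0},{"gripper": 1,"xyz": [-2,0,0],"turn": 0}]'

```text
clock: 14.75
ee_pos: [0.5005, -0.0017, 0.0639]
orientation: [0.0, 0.673, 0.74, 0.0]
force: [-0.8, 3.0, 0.5]
finger_gap: 0.0185
grip_force: 59.3
```

Call:
apply_moves --increments '[{"gripper": 1,"xyz": [-2.5,0,0],"turn": 0},{"gripper": 1,"xyz": [-2.5,0,0],"turn": 0},{"gripper": 1,"xyz": [-2.5,0,0],"turn": 0},{"gripper": 1,"xyz": [-2.5,0,0],"turn": 0}]'

```text
clock: 15.25
ee_pos: [0.5014, -0.0117, 0.0639]
orientation: [0.0, 0.673, 0.74, 0.0]
force: [-0.8, 3.3, 0.6]
finger_gap: 0.0183
grip_force: 59.4
```

Call:
apply_moves --increments '[{"gripper": 1,"xyz": [-2.5,0,0],"turn": 0},{"gripper": 1,"xyz": [-2.5,0,0],"turn": 0},{"gripper": 1,"xyz": [-2.5,0,0],"turn": 0},{"gripper": 1,"xyz": [-2.5,0,0],"turn": 0}]'

```text
clock: 15.75
ee_pos: [0.5023, -0.0217, 0.0639]
orientation: [0.0, 0.673, 0.74, 0.0]
force: [-0.1, 5.0, 1.5]
finger_gap: 0.0186
grip_force: 59.4
```

Call:
apply_moves --increments '[{"gripper": 1,"xyz": [-2.5,0,0],"turn": 0},{"gripper": 1,"xyz": [-2.5,0,0],"turn": 0},{"gripper": 1,"xyz": [-2.5,0,0],"turn": 0},{"gripper": 1,"xyz": [-2.5,0,0],"turn": 0}]'

```text
clock: 16.25
ee_pos: [0.5033, -0.0308, 0.064]
orientation: [-0.0, 0.673, 0.74, 0.0]
force: [-1.6, 8.0, 3.3]
finger_gap: 0.0184
grip_force: 59.6
```

Call:
apply_moves --increments '[{"gripper": 1,"xyz": [-2.5,0,0],"turn": 0},{"gripper": 1,"xyz": [-2.5,0,0],"turn": 0},{"gripper": 1,"xyz": [-2.5,0,0],"turn": 0},{"gripper": 1,"xyz": [-2.5,0,0],"turn": 0}]'

```text
clock: 16.75
ee_pos: [0.5042, -0.0405, 0.0641]
orientation: [-0.001, 0.673, 0.74, 0.0]
force: [-0.7, 8.7, 5.0]
finger_gap: 0.0183
grip_force: 59.8
```

```bash
python3 -c "
from h import *
st()"
```

```text
t 16.75 p [ 0.5042 -0.0405  0.0641] xang 95.43 z [-1.0e-04  1.4e-03 -1.0e+00] F [-0.68  8.75  5.02] T [ 1.529  0.119 -0.042] gap 0.0183 q [-0.5   0.26  0.56  2.04 -0.18  0.89  0.25]
```

```bash
cat > m.py <<'E'
from h import *
s,R=st(); p=np.array(s['ee_pos'])
for n in ('wrist','scene'):
    D=grab(n); P=cloud(D); ok=D['depth']>0; Q=(P-p)@R
    for k in np.arange(-.095,.02,.01):
        m=ok&(abs(Q[...,0]-k)<.005)&(abs(Q[...,1])<.012)&(Q[...,2]>.0)&(Q[...,2]<.04)
        if m.sum()>6: S=Q[m]; print(n,round(k,3),m.sum(),'y',np.percentile(S[:,1],[2,98]).round(4),'top',np.percentile(S[:,2],[3,15]).round(4))
D=load('scene'); P=cloud(D); ok=D['depth']>0
c=np.array([.5139,-.1743]);th=np.radians(3); ex=np.array([np.cos(th),np.sin(th)]); ey=np.array([-ex[1],ex[0]])
X=(P[...,:2]-c)@ex; Y=(P[...,:2]-c)@ey
m=ok&(abs(X)<.02)&(abs(Y)<.035)&(P[...,2]>.03); print('spool top',np.percentile(P[...,2][m],[90,95,98]).round(4),'Y',np.percentile(Y[m],[1,99]).round(4))
E
python3 m.py
```

```text
t 16.75 p [ 0.5042 -0.0405  0.0641] xang 95.43 z [-1.0e-04  1.4e-03 -1.0e+00] F [-0.68  8.75  5.02] T [ 1.529  0.119 -0.042] gap 0.0183 q [-0.5   0.26  0.56  2.04 -0.18  0.89  0.25]
wrist -0.055 261 y [-0.0054  0.0042] top [0.0141 0.0146]
wrist -0.045 291 y [-0.0053  0.0041] top [0.014  0.0146]
wrist -0.035 215 y [-0.0095  0.0079] top [0.0098 0.0108]
wrist -0.025 639 y [-0.0097  0.008 ] top [0.01   0.0116]
wrist -0.015 600 y [-0.01    0.0083] top [0.0091 0.0095]
wrist -0.005 791 y [-0.01    0.0083] top [0.0052 0.0093]
wrist 0.005 872 y [-0.0101  0.0083] top [0.002  0.0093]
wrist 0.015 1231 y [-0.0114  0.0116] top [0.0025 0.0092]
scene -0.095 48 y [-0.0114  0.0111] top [0.001  0.0027]
scene -0.085 24 y [-0.0115  0.011 ] top [0.0001 0.001 ]
scene -0.075 8 y [-0.0045  0.0017] top [0.0153 0.0157]
scene -0.065 16 y [-0.0066  0.0008] top [0.0145 0.0155]
scene -0.055 15 y [-0.007   0.0022] top [0.0136 0.015 ]
scene -0.045 16 y [-0.0068  0.0016] top [0.0135 0.0146]
scene -0.035 22 y [-0.0104  0.0028] top [0.013  0.0153]
scene -0.025 16 y [-0.0106  0.0043] top [0.0097 0.0118]
scene -0.015 42 y [-0.0118  0.0072] top [0.0085 0.0108]
scene -0.005 31 y [-0.011   0.0097] top [0.0022 0.0051]
spool top [0.0661 0.0674 0.0703] Y [-0.0339  0.032 ]
```

Call:
apply_moves --increments '[{"gripper": 1,"xyz": [0,0,-0.5],"turn": 0},{"gripper": 1,"xyz": [-2,0,0],"turn": 0},{"gripper": 1,"xyz": [0,0,0],"turn": 0}]'

```text
clock: 17.23
ee_pos: [0.5044, -0.0437, 0.0645]
orientation: [0.0, 0.673, 0.739, 0.0]
force: [2.1, 5.0, 1.8]
finger_gap: 0.0186
grip_force: 59.5
```

Call:
apply_moves --increments '[{"gripper": 1,"xyz": [-2,0,0],"turn": 0},{"gripper": 1,"xyz": [-2,0,0],"turn": 0},{"gripper": 1,"xyz": [0,0,0],"turn": 0}]'

```text
clock: 17.6
ee_pos: [0.5048, -0.0475, 0.0645]
orientation: [0.0, 0.673, 0.74, 0.0]
force: [1.4, 5.2, 1.8]
finger_gap: 0.0185
grip_force: 59.5
```

Call:
apply_moves --increments '[{"gripper": 1,"xyz": [-1,0,0],"turn": 0},{"gripper": 1,"xyz": [-1,0,0],"turn": 0},{"gripper": 1,"xyz": [-1,0,0],"turn": 0}]'

```text
clock: 17.98
ee_pos: [0.5051, -0.0502, 0.0645]
orientation: [-0.0, 0.673, 0.74, 0.0]
force: [0.7, 5.7, 3.9]
finger_gap: 0.0184
grip_force: 59.6
```

Call:
apply_moves --increments '[{"gripper": 1,"xyz": [-1,0,0],"turn": 0},{"gripper": 1,"xyz": [-0.7,0,0],"turn": 0}]'

```text
clock: 18.23
ee_pos: [0.5052, -0.0519, 0.0645]
orientation: [-0.0, 0.673, 0.74, 0.0]
force: [0.6, 6.4, 3.1]
finger_gap: 0.0181
grip_force: 59.6
```

Call:
apply_moves --increments '[{"gripper": 1,"xyz": [-0.7,0,0],"turn": 0},{"gripper": 1,"xyz": [-0.7,0,0],"turn": 0}]'

```text
clock: 18.48
ee_pos: [0.5054, -0.0533, 0.0645]
orientation: [-0.0, 0.673, 0.74, 0.0]
force: [1.0, 6.6, 2.0]
finger_gap: 0.0184
grip_force: 59.6
```

Call:
apply_moves --increments '[{"gripper": 1,"xyz": [-0.7,0,0],"turn": 0},{"gripper": 1,"xyz": [-0.7,0,0],"turn": 0}]'

```text
clock: 18.73
ee_pos: [0.5055, -0.0546, 0.0645]
orientation: [-0.0, 0.673, 0.74, 0.0]
force: [1.5, 5.6, 2.3]
finger_gap: 0.0182
grip_force: 59.6
```

Call:
apply_moves --increments '[{"gripper": 1,"xyz": [-0.7,0,0],"turn": 0},{"gripper": 1,"xyz": [-0.7,0,0],"turn": 0}]'

```text
clock: 18.98
ee_pos: [0.5056, -0.0557, 0.0645]
orientation: [-0.0, 0.673, 0.74, 0.0]
force: [0.6, 7.1, 2.6]
finger_gap: 0.0184
grip_force: 59.6
```

Call:
apply_moves --increments '[{"gripper": 1,"xyz": [-0.7,0,0],"turn": 0},{"gripper": 1,"xyz": [-0.7,0,0],"turn": 0}]'

```text
clock: 19.23
ee_pos: [0.5057, -0.0568, 0.0645]
orientation: [-0.0, 0.673, 0.74, 0.0]
force: [0.7, 7.7, 3.4]
finger_gap: 0.0184
grip_force: 59.7
```

Call:
apply_moves --increments '[{"gripper": 1,"xyz": [-0.7,0,0],"turn": 0},{"gripper": 1,"xyz": [-0.7,0,0],"turn": 0}]'

```text
clock: 19.48
ee_pos: [0.5059, -0.0581, 0.0645]
orientation: [-0.0, 0.673, 0.74, 0.0]
force: [-0.3, 8.8, 2.6]
finger_gap: 0.0183
grip_force: 59.7
```

Call:
apply_moves --increments '[{"gripper": 1,"xyz": [-0.7,0,0],"turn": 0},{"gripper": 1,"xyz": [0,0,0],"turn": 0}]'

```text
clock: 19.73
ee_pos: [0.506, -0.0588, 0.0645]
orientation: [-0.0, 0.673, 0.74, 0.0]
force: [-0.5, 8.3, 3.1]
finger_gap: 0.0183
grip_force: 59.7
```

```bash
python3 m.py
```

```text
t 19.73 p [ 0.506  -0.0588  0.0645] xang 95.41 z [ 0.      0.0012 -1.    ] F [-0.47  8.33  3.15] T [ 1.578 -0.069 -0.124] gap 0.0183 q [-0.47  0.27  0.57  2.03 -0.19  0.89  0.29]
wrist -0.065 524 y [-0.0118  0.0116] top [0.0231 0.0255]
wrist -0.055 249 y [-0.0054  0.0036] top [0.0144 0.0148]
wrist -0.045 296 y [-0.0053  0.0041] top [0.0142 0.0148]
wrist -0.035 211 y [-0.0097  0.0078] top [0.01   0.0108]
wrist -0.025 634 y [-0.0097  0.008 ] top [0.0101 0.0118]
wrist -0.015 605 y [-0.0101  0.0083] top [0.0091 0.0096]
wrist -0.005 798 y [-0.0101  0.0083] top [0.0052 0.0094]
wrist 0.005 859 y [-0.0101  0.0083] top [0.0021 0.0093]
wrist 0.015 1237 y [-0.0115  0.0115] top [0.0019 0.0092]
scene -0.085 13 y [-0.0068  0.0003] top [0.0138 0.0147]
scene -0.075 52 y [-0.0111  0.0117] top [0.001 0.003]
scene -0.065 19 y [-0.0118  0.0091] top [0.0012 0.002 ]
scene -0.055 10 y [-0.0078  0.0022] top [0.0142 0.0145]
scene -0.045 16 y [-0.0079  0.0015] top [0.013  0.0147]
scene -0.035 23 y [-0.0103  0.0053] top [0.0113 0.0137]
scene -0.025 17 y [-0.0098  0.0072] top [0.0094 0.0116]
scene -0.015 38 y [-0.0115  0.0069] top [0.0102 0.0115]
scene -0.005 29 y [-0.0119  0.0092] top [0.0026 0.0039]
spool top [0.0659 0.0672 0.0699] Y [-0.0342  0.0323]
```

Call:
apply_moves --increments '[{"gripper": 1,"xyz": [-1,0,0],"turn": 0},{"gripper": 1,"xyz": [-1,0,0],"turn": 0}]'

```text
clock: 20.08
ee_pos: [0.5062, -0.0605, 0.0645]
orientation: [-0.001, 0.673, 0.74, 0.001]
force: [-1.1, 9.7, 3.1]
finger_gap: 0.0185
grip_force: 59.7
```

Call:
apply_moves --increments '[{"gripper": 1,"xyz": [-1,0,0],"turn": 0},{"gripper": 1,"xyz": [-1,0,0],"turn": 0}]'

```text
clock: 20.32
ee_pos: [0.5064, -0.0624, 0.0645]
orientation: [-0.001, 0.673, 0.74, 0.001]
force: [0.9, 10.9, 4.1]
finger_gap: 0.0188
grip_force: 59.7
```

Call:
apply_moves --increments '[{"gripper": 1,"xyz": [-1,0,0],"turn": 0},{"gripper": 1,"xyz": [-1,0,0],"turn": 0}]'

```text
clock: 20.58
ee_pos: [0.5066, -0.0643, 0.0645]
orientation: [-0.001, 0.673, 0.74, 0.001]
force: [-0.5, 10.0, 5.6]
finger_gap: 0.0185
grip_force: 59.8
```

Call:
apply_moves --increments '[{"gripper": 1,"xyz": [0,0,-0.5],"turn": 0},{"gripper": 1,"xyz": [-1.5,0,0],"turn": 0},{"gripper": 1,"xyz": [-1.5,0,0],"turn": 0}]'

```text
clock: 20.95
ee_pos: [0.5067, -0.0681, 0.0648]
orientation: [-0.0, 0.673, 0.74, 0.0]
force: [0.8, 7.7, 1.1]
finger_gap: 0.0185
grip_force: 59.4
```

Call:
apply_moves --increments '[{"gripper": 1,"xyz": [-1.5,0,0],"turn": 0},{"gripper": 1,"xyz": [-1.5,0,0],"turn": 0}]'

```text
clock: 21.2
ee_pos: [0.5071, -0.0711, 0.0649]
orientation: [-0.0, 0.673, 0.74, 0.0]
force: [1.5, 7.8, 1.5]
finger_gap: 0.0184
grip_force: 59.4
```

Call:
apply_moves --increments '[{"gripper": 1,"xyz": [-1.5,0,0],"turn": 0},{"gripper": 1,"xyz": [-1.5,0,0],"turn": 0}]'

```text
clock: 21.45
ee_pos: [0.5073, -0.0741, 0.0649]
orientation: [-0.0, 0.673, 0.74, 0.0]
force: [1.6, 6.4, 2.3]
finger_gap: 0.0185
grip_force: 59.4
```

```bash
python3 m.py | head -8
```

```text
t 21.45 p [ 0.5073 -0.0741  0.0649] xang 95.4 z [-0.e+00  8.e-04 -1.e+00] F [1.56 6.35 2.32] T [ 1.413 -0.27  -0.068] gap 0.0185 q [-0.45  0.28  0.57  2.02 -0.19  0.89  0.33]
wrist -0.055 895 y [-0.0114  0.0117] top [0.0087 0.0108]
wrist -0.045 655 y [-0.0118  0.0083] top [0.0088 0.0135]
wrist -0.035 213 y [-0.0096  0.0079] top [0.01  0.011]
wrist -0.025 622 y [-0.0098  0.008 ] top [0.0103 0.0119]
wrist -0.015 601 y [-0.0101  0.0083] top [0.0091 0.0096]
wrist -0.005 793 y [-0.0101  0.0083] top [0.0055 0.0094]
wrist 0.005 867 y [-0.0101  0.0083] top [0.0021 0.0093]
```

Call:
apply_moves --increments '[{"gripper": 1,"xyz": [-1.5,0,0],"turn": 0},{"gripper": 1,"xyz": [-1.5,0,0],"turn": 0},{"gripper": 1,"xyz": [-1.5,0,0],"turn": 0},{"gripper": 1,"xyz": [-1.5,0,0],"turn": 0}]'

```text
clock: 22.05
ee_pos: [0.5079, -0.08, 0.0649]
orientation: [-0.0, 0.673, 0.74, 0.0]
force: [1.4, 7.6, 1.3]
finger_gap: 0.0184
grip_force: 59.4
```

Call:
apply_moves --increments '[{"gripper": 1,"xyz": [-1.5,0,0],"turn": 0},{"gripper": 1,"xyz": [-1.5,0,0],"turn": 0},{"gripper": 1,"xyz": [-1.5,0,0],"turn": 0}]'

```text
clock: 22.42
ee_pos: [0.5083, -0.0845, 0.0649]
orientation: [-0.0, 0.673, 0.74, 0.0]
force: [0.6, 7.5, 3.1]
finger_gap: 0.0186
grip_force: 59.4
```

Call:
apply_moves --increments '[{"gripper": 1,"xyz": [-1.2,0,0],"turn": 0},{"gripper": 1,"xyz": [-1.2,0,0],"turn": 0}]'

```text
clock: 22.68
ee_pos: [0.5086, -0.0869, 0.0649]
orientation: [-0.0, 0.673, 0.74, 0.0]
force: [0.6, 6.6, 2.7]
finger_gap: 0.018
grip_force: 59.4
```

Call:
apply_moves --increments '[{"gripper": 1,"xyz": [-1,0,0],"turn": 0},{"gripper": 1,"xyz": [-1,0,0],"turn": 0}]'

```text
clock: 22.92
ee_pos: [0.5088, -0.0889, 0.0649]
orientation: [-0.0, 0.673, 0.74, 0.0]
force: [1.9, 7.1, 1.8]
finger_gap: 0.0187
grip_force: 59.4
```

```bash
python3 m.py | head -8; python3 - <<'E'
from h import *
d=load('wrist'); cv2.imwrite('pics/w4.png',cv2.resize(d['frame'][210:410,180:400,::-1],(660,600),interpolation=cv2.INTER_CUBIC))
E
```

```text
t 22.93 p [ 0.5088 -0.0889  0.0649] xang 95.39 z [-0.e+00  8.e-04 -1.e+00] F [1.89 7.14 1.83] T [ 1.437 -0.264 -0.133] gap 0.0187 q [-0.42  0.29  0.58  2.02 -0.2   0.89  0.36]
wrist -0.045 347 y [-0.0111  0.0112] top [0.0017 0.002 ]
wrist -0.035 1667 y [-0.0117  0.0114] top [0.0017 0.0025]
wrist -0.025 630 y [-0.0098  0.008 ] top [0.0103 0.0119]
wrist -0.015 607 y [-0.0101  0.0083] top [0.0091 0.0096]
wrist -0.005 787 y [-0.0101  0.0083] top [0.0055 0.0094]
wrist 0.005 870 y [-0.0101  0.0083] top [0.0023 0.0092]
wrist 0.015 1227 y [-0.0115  0.0116] top [0.0025 0.0092]
```

View pics/w4.png

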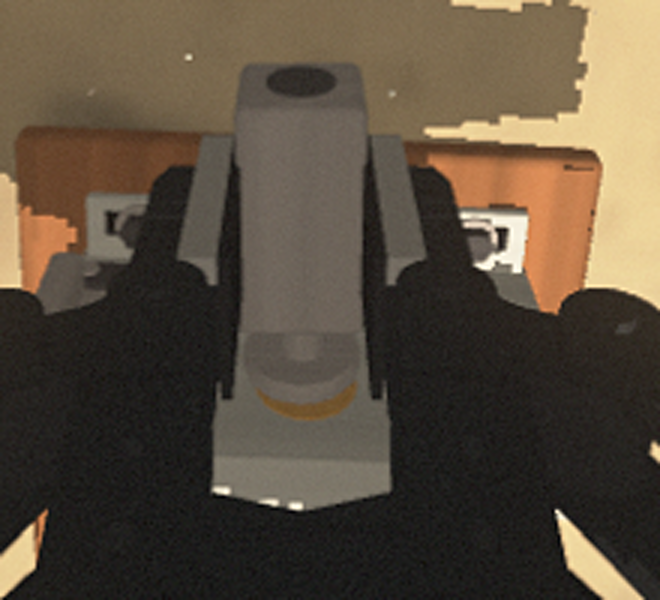

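The collar (at about 300,370 in the crop) is a few mm short of the brass bore ring. I'll close the gap gently.

Call:
apply_moves --increments '[{"gripper": 1,"xyz": [-0.8,0,0],"turn": 0},{"gripper": 1,"xyz": [-0.8,0,0],"turn": 0}]'

```text
clock: 23.28
ee_pos: [0.5089, -0.0905, 0.0649]
orientation: [-0.0, 0.673, 0.74, 0.0]
force: [0.3, 7.4, 1.7]
finger_gap: 0.0185
grip_force: 59.5
```

Call:
apply_moves --increments '[{"gripper": 1,"xyz": [-0.6,0,0],"turn": 0},{"gripper": 1,"xyz": [-0.6,0,0],"turn": 0}]'

```text
clock: 23.52
ee_pos: [0.509, -0.0917, 0.0649]
orientation: [-0.0, 0.673, 0.74, 0.0]
force: [2.0, 8.1, 2.0]
finger_gap: 0.0181
grip_force: 59.5
```

Call:
apply_moves --increments '[{"gripper": 1,"xyz": [-0.6,0,0],"turn": 0},{"gripper": 1,"xyz": [0,0,0],"turn": 0}]'

```text
clock: 23.78
ee_pos: [0.509, -0.0918, 0.0649]
orientation: [-0.001, 0.673, 0.74, 0.0]
force: [-0.1, 8.5, 2.2]
finger_gap: 0.0186
grip_force: 59.6
```

Call:
apply_moves --increments '[{"gripper": 1,"xyz": [-0.6,0,0],"turn": 0},{"gripper": 1,"xyz": [0,0,0],"turn": 0}]'

```text
clock: 24.02
ee_pos: [0.5091, -0.0918, 0.0649]
orientation: [-0.001, 0.673, 0.74, 0.001]
force: [-0.4, 10.7, 3.8]
finger_gap: 0.0184
grip_force: 59.7
```

Call:
apply_moves --increments '[{"gripper": 1,"xyz": [-0.5,0,0],"turn": 0},{"gripper": 1,"xyz": [0,0,0],"turn": 0}]'

```text
clock: 24.28
ee_pos: [0.5091, -0.0919, 0.0649]
orientation: [-0.001, 0.673, 0.74, 0.001]
force: [-0.4, 12.3, 4.2]
finger_gap: 0.0188
grip_force: 59.7
```

```bash
python3 m.py; python3 - <<'E'
from h import *
d=grab('scene')
P=cloud(d); ok=d['depth']>0
m=ok&(P[...,1]<-.225)&(P[...,1]>-.27)&(abs(P[...,0]-.52)<.03)&(P[...,2]>.03)
print('beyond R',m.sum()); S=P[m]
if len(S): print(S.min(0),S.max(0),S.mean(0))
E
```

```text
t 24.27 p [ 0.5091 -0.0919  0.0649] xang 95.45 z [-7.0e-04  2.7e-03 -1.0e+00] F [-0.36 12.26  4.17] T [ 2.531 -0.    -0.262] gap 0.0188 q [-0.41  0.29  0.58  2.01 -0.2   0.9   0.37]
wrist -0.075 23 y [-0.0075  0.0088] top [0.028  0.0286]
wrist -0.065 25 y [-0.0115  0.0092] top [0.0179 0.0206]
wrist -0.055 67 y [-0.0052  0.0035] top [0.0141 0.0147]
wrist -0.045 230 y [-0.0115  0.0113] top [0.0015 0.0019]
wrist -0.035 1703 y [-0.0118  0.0114] top [0.0017 0.0022]
wrist -0.025 634 y [-0.0097  0.008 ] top [0.0103 0.0116]
wrist -0.015 602 y [-0.01    0.0083] top [0.0092 0.0096]
wrist -0.005 790 y [-0.0101  0.0083] top [0.0051 0.0094]
wrist 0.005 872 y [-0.0101  0.0083] top [0.002  0.0093]
wrist 0.015 1219 y [-0.0116  0.0115] top [0.0019 0.0091]
scene -0.095 25 y [-0.0111  0.0111] top [0.     0.0002]
scene -0.085 24 y [-0.0117  0.0099] top [0.0002 0.0007]
scene -0.075 23 y [-0.0111  0.0095] top [0.0001 0.0003]
scene -0.065 15 y [-0.0108  0.0104] top [0.0009 0.0012]
scene -0.055 8 y [-0.0073 -0.0002] top [0.0146 0.0149]
scene -0.045 42 y [-0.0108  0.0099] top [0.0036 0.0078]
scene -0.035 32 y [-0.0115  0.0107] top [0.0007 0.0016]
scene -0.025 8 y [-0.0057  0.0024] top [0.0101 0.0134]
scene -0.015 29 y [-0.0114  0.0078] top [0.0089 0.01  ]
scene -0.005 27 y [-0.0111  0.0097] top [0.0023 0.0034]
spool top [0.4343 0.4405 0.4458] Y [-0.0328  0.0348]
beyond R 75
[ 0.49037016 -0.25369034  0.03009894] [ 0.5262504  -0.22508928  0.06287155] [ 0.51487753 -0.2355352   0.0473579 ]
```

Call:
apply_moves --increments '[{"gripper": 1,"xyz": [1.2,0,0],"turn": 0},{"gripper": -0.2,"xyz": [0,0,0],"turn": 0},{"gripper": -0.2,"xyz": [0,0,0],"turn": 0},{"gripper": -0.2,"xyz": [0,0,0],"turn": 0},{"gripper": -0.2,"xyz": [0,0,0],"turn": 0}]'

```text
clock: 25.05
ee_pos: [0.5089, -0.0932, 0.0649]
orientation: [0.0, 0.673, 0.739, -0.0]
force: [-0.0, -0.8, -0.3]
finger_gap: 0.0511
grip_force: 0.0
```

```bash
python3 m.py
```

```text
t 25.05 p [ 0.5089 -0.0932  0.0649] xang 95.36 z [-2.e-04 -3.e-04 -1.e+00] F [-0.02 -0.84 -0.29] T [-0.02   0.025 -0.048] gap 0.0511 q [-0.41  0.29  0.58  2.01 -0.2   0.89  0.37]
wrist -0.075 31 y [-0.0066  0.0084] top [0.0273 0.0285]
wrist -0.065 74 y [-0.0115  0.0115] top [0.0181 0.0194]
wrist -0.055 106 y [-0.0048  0.0042] top [0.0145 0.0149]
wrist -0.045 116 y [-0.0101  0.0115] top [0.0019 0.0021]
wrist -0.035 1813 y [-0.0118  0.0116] top [0.0018 0.0022]
wrist -0.025 764 y [-0.0098  0.0089] top [0.0097 0.0114]
wrist -0.015 514 y [-0.0091  0.0099] top [0.009  0.0096]
wrist -0.005 796 y [-0.0091  0.0101] top [0.0089 0.0095]
wrist 0.005 837 y [-0.0089  0.0101] top [0.0089 0.0095]
wrist 0.015 900 y [-0.0088  0.0102] top [0.0088 0.0095]
scene -0.095 25 y [-0.0115  0.0108] top [0.0001 0.0004]
scene -0.085 27 y [-0.0113  0.0107] top [0.0003 0.0004]
scene -0.075 26 y [-0.0117  0.0105] top [0.0001 0.0004]
scene -0.065 19 y [-0.011   0.0105] top [0.0002 0.0006]
scene -0.045 21 y [-0.0063  0.0086] top [0.0035 0.0155]
scene -0.035 53 y [-0.0113  0.0096] top [0.0016 0.0026]
scene -0.025 9 y [-0.0094  0.001 ] top [0.0039 0.0056]
scene -0.015 30 y [-0.0115  0.0083] top [0.0084 0.0104]
scene -0.005 34 y [-0.011   0.0081] top [0.0089 0.0102]
scene 0.005 7 y [-0.0021  0.0075] top [0.0102 0.0106]
spool top [0.4345 0.4406 0.4459] Y [-0.0333  0.0349]
```

Call:
apply_moves --increments '[{"gripper": -0.2,"xyz": [0,0,-8],"turn": 0},{"gripper": -0.2,"xyz": [0,0,-20],"turn": 0},{"gripper": -0.2,"xyz": [0,0,-20],"turn": 0},{"gripper": -0.2,"xyz": [0,0,-17],"turn": 2.4},{"gripper": 1,"xyz": [0,-20,0],"turn": 0},{"gripper": 1,"xyz": [-4,-20,0],"turn": 0},{"gripper": 1,"xyz": [-4,-20,0],"turn": 0},{"gripper": 1,"xyz": [-5,-13,0],"turn": 0},{"gripper": 1,"xyz": [0,0,0],"turn": 0},{"gripper": 1,"xyz": [0,0,0],"turn": 0}]'

```text
clock: 26.4
ee_pos: [0.4375, -0.1095, 0.1302]
orientation: [0.0, 0.688, 0.725, 0.0]
force: [0.5, 0.4, -0.4]
finger_gap: 0.0001
grip_force: 0.0
```

```bash
python3 - <<'E'
from h import *
s,R=st()
c=np.array([.5139,-.1743]);th=np.radians(3); ex=np.array([np.cos(th),np.sin(th)]); ey=np.array([-ex[1],ex[0]])
print('tcp stand',(np.array(s['ee_pos'])[:2]-c)@ex,(np.array(s['ee_pos'])[:2]-c)@ey)
for n in ('wrist','scene','side'):
    D=grab(n); P=cloud(D); ok=D['depth']>0
    X=(P[...,:2]-c)@ex; Y=(P[...,:2]-c)@ey; Z=P[...,2]
    for nm,m in (('grip',ok&(abs(X)<.015)&(Y>.065)&(Y<.12)&(Z>.05)&(Z<.062)),('collar',ok&(abs(X)<.012)&(Y>.0505)&(Y<.063)&(Z>.05)&(Z<.061)),('lug',ok&(X>-.06)&(X<-.03)&(Y>.052)&(Y<.072)&(Z>.066)&(Z<.086)),('spool',ok&(abs(X)<.012)&(abs(Y)<.036)&(Z>.055)&(Z<.08))):
        if m.sum()>4: print(n,nm,m.sum(),'X',np.percentile(X[m],[2,98]).round(4),'Y',np.percentile(Y[m],[2,98]).round(4),'Z',np.percentile(Z[m],[5,50,95]).round(4))
e=load('side'); cv2.imwrite('pics/s5.png',cv2.resize(e['frame'][150:270,240:400,::-1],(800,600),interpolation=cv2.INTER_CUBIC))
E
```

```text
t 26.4 p [ 0.4375 -0.1095  0.1302] xang 93.0 z [ 9.e-04 -1.e-04 -1.e+00] F [ 0.48  0.39 -0.41] T [ 0.004 -0.025  0.011] gap 0.0001 q [-0.47  0.02  0.63  2.11 -0.02  1.01  0.22]
tcp stand -0.07287734178096288 0.06870190156613933
wrist grip 1901 X [-0.0108  0.0084] Y [0.0659 0.1032] Z [0.0519 0.0545 0.0558]
wrist collar 177 X [-0.009   0.0071] Y [0.0505 0.0548] Z [0.0503 0.0532 0.0551]
wrist lug 323 X [-0.0455 -0.0398] Y [0.0564 0.0678] Z [0.0679 0.0794 0.081 ]
wrist spool 1049 X [-0.0112  0.0115] Y [-0.0336  0.0209] Z [0.0568 0.065  0.0712]
scene grip 83 X [-0.012   0.0082] Y [0.0652 0.0963] Z [0.0511 0.0533 0.0566]
scene collar 5 X [-0.0091  0.005 ] Y [0.0514 0.0622] Z [0.0508 0.0519 0.0603]
scene lug 26 X [-0.0475 -0.0409] Y [0.0575 0.0682] Z [0.067  0.0755 0.0795]
scene spool 208 X [-0.0115  0.0111] Y [-0.0332  0.0196] Z [0.0602 0.0638 0.068 ]
side grip 82 X [-0.0098  0.0091] Y [0.0657 0.105 ] Z [0.0518 0.056  0.0584]
side collar 14 X [-0.0072  0.0113] Y [0.0508 0.0559] Z [0.0504 0.0546 0.0578]
side lug 23 X [-0.0444 -0.039 ] Y [0.054  0.0689] Z [0.0666 0.0765 0.0831]
side spool 133 X [-0.0114  0.0116] Y [-0.035  0.022] Z [0.0578 0.0656 0.0727]
```

View pics/s5.png

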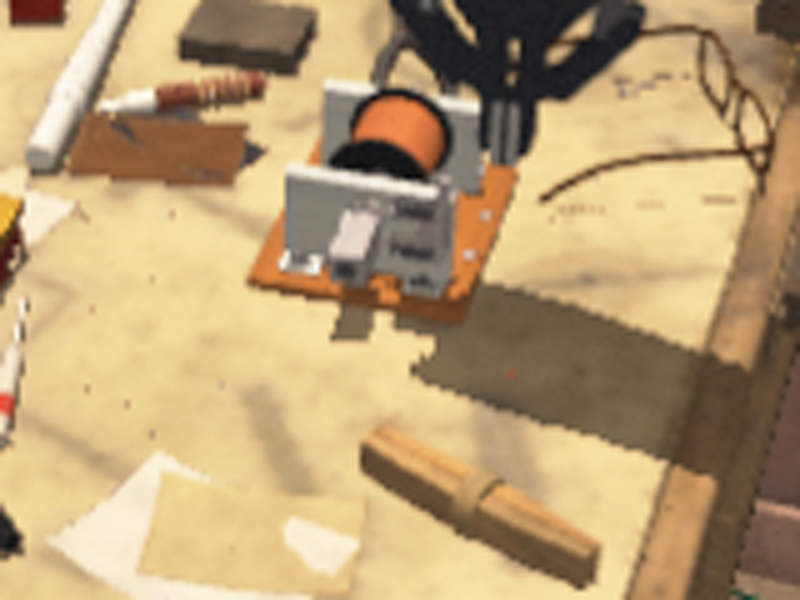

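Call:
apply_moves --increments '[{"gripper": 1,"xyz": [-3,0,10],"turn": 0},{"gripper": 1,"xyz": [0,0,14],"turn": 0},{"gripper": 1,"xyz": [0,0,10],"turn": 0},{"gripper": 1,"xyz": [0,0,5],"turn": 0},{"gripper": 1,"xyz": [0,4,0],"turn": 0},{"gripper": 1,"xyz": [0,3,0],"turn": 0},{"gripper": 1,"xyz": [0,2,0],"turn": 0},{"gripper": 1,"xyz": [0,2,0],"turn": 0}]'

```text
clock: 27.55
ee_pos: [0.4482, -0.112, 0.0911]
orientation: [0.0, 0.688, 0.725, 0.0]
force: [0.3, -0.6, -0.2]
finger_gap: 0.0001
grip_force: 0.0
```

Call:
apply_moves --increments '[{"gripper": 1,"xyz": [0,1.5,0],"turn": 0},{"gripper": 1,"xyz": [0,1.5,0],"turn": 0},{"gripper": 1,"xyz": [0,1.5,0],"turn": 0},{"gripper": 1,"xyz": [0,1.5,0],"turn": 0}]'

```text
clock: 28.05
ee_pos: [0.4536, -0.1117, 0.0908]
orientation: [-0.0, 0.688, 0.725, -0.0]
force: [-1.9, -0.1, 1.8]
finger_gap: 0.0
grip_force: 1.0
```

Call:
apply_moves --increments '[{"gripper": 1,"xyz": [0,1.5,0],"turn": 0},{"gripper": 1,"xyz": [0,1.5,0],"turn": 0},{"gripper": 1,"xyz": [0,1.5,0],"turn": 0},{"gripper": 1,"xyz": [0,1.5,0],"turn": 0}]'

```text
clock: 28.55
ee_pos: [0.4599, -0.1115, 0.0909]
orientation: [-0.0, 0.688, 0.725, -0.0]
force: [-1.3, 0.1, 0.8]
finger_gap: 0.0002
grip_force: 1.0
```

Call:
apply_moves --increments '[{"gripper": 1,"xyz": [0,1.5,0],"turn": 0},{"gripper": 1,"xyz": [0,1.5,0],"turn": 0},{"gripper": 1,"xyz": [0,1.5,0],"turn": 0},{"gripper": 1,"xyz": [0,1.5,0],"turn": 0}]'

```text
clock: 29.05
ee_pos: [0.466, -0.1111, 0.0909]
orientation: [-0.0, 0.688, 0.725, -0.0]
force: [-2.3, -0.5, 0.4]
finger_gap: 0.0001
grip_force: 1.0
```

Call:
apply_moves --increments '[{"gripper": 1,"xyz": [0,1.5,0],"turn": 0},{"gripper": 1,"xyz": [0,1.5,0],"turn": 0},{"gripper": 1,"xyz": [0,1,0],"turn": 0}]'

```text
clock: 29.42
ee_pos: [0.47, -0.1109, 0.0909]
orientation: [0.0, 0.688, 0.725, -0.0]
force: [-2.1, 0.3, -0.6]
finger_gap: -0.0001
grip_force: 1.0
```

Call:
apply_moves --increments '[{"gripper": 1,"xyz": [0,1,0],"turn": 0},{"gripper": 1,"xyz": [0,1,0],"turn": 0}]'

```text
clock: 29.68
ee_pos: [0.4719, -0.1108, 0.0909]
orientation: [-0.0, 0.688, 0.725, -0.0]
force: [-2.4, -0.2, 0.9]
finger_gap: -0.0003
grip_force: 1.0
```

Call:
apply_moves --increments '[{"gripper": 1,"xyz": [0,1,0],"turn": 0},{"gripper": 1,"xyz": [0,0.5,0],"turn": 0}]'

```text
clock: 29.92
ee_pos: [0.4735, -0.1108, 0.0909]
orientation: [0.0, 0.688, 0.725, -0.0]
force: [-2.3, -1.0, 1.9]
finger_gap: 0.0002
grip_force: 1.0
```

Call:
apply_moves --increments '[{"gripper": 1,"xyz": [0,0.7,0],"turn": 0},{"gripper": 1,"xyz": [0,0,0],"turn": 0}]'

```text
clock: 30.18
ee_pos: [0.4741, -0.1107, 0.0909]
orientation: [0.0, 0.688, 0.725, -0.0]
force: [-1.2, -0.5, 0.1]
finger_gap: 0.0001
grip_force: 0.8
```

Call:
apply_moves --increments '[{"gripper": 1,"xyz": [0,0.7,0],"turn": 0},{"gripper": 1,"xyz": [0,0.7,0],"turn": 0}]'

```text
clock: 30.42
ee_pos: [0.4749, -0.1107, 0.0908]
orientation: [-0.001, 0.689, 0.725, -0.0]
force: [-7.2, -0.1, 4.0]
finger_gap: 0.0
grip_force: 3.3
```

Call:
apply_moves --increments '[{"gripper": 1,"xyz": [0,0.7,0],"turn": 0},{"gripper": 1,"xyz": [0,0,0],"turn": 0}]'

```text
clock: 30.68
ee_pos: [0.475, -0.1107, 0.0907]
orientation: [-0.001, 0.689, 0.725, -0.001]
force: [-7.4, 0.6, 5.5]
finger_gap: -0.0001
grip_force: 4.1
```

Call:
apply_moves --increments '[{"gripper": 1,"xyz": [0,0.7,0],"turn": 0},{"gripper": 1,"xyz": [0,0,0],"turn": 0}]'

```text
clock: 30.92
ee_pos: [0.4752, -0.1107, 0.0906]
orientation: [-0.002, 0.689, 0.725, -0.001]
force: [-10.3, -0.2, 8.1]
finger_gap: 0.0001
grip_force: 5.5
```

Call:
apply_moves --increments '[{"gripper": 1,"xyz": [0,0.5,0],"turn": 0},{"gripper": 1,"xyz": [0,0,0],"turn": 0}]'

```text
clock: 31.18
ee_pos: [0.4752, -0.1106, 0.0906]
orientation: [-0.002, 0.689, 0.725, -0.001]
force: [-13.1, 0.2, 10.6]
finger_gap: -0.0005
grip_force: 6.6
```

Call:
apply_moves --increments '[{"gripper": 1,"xyz": [0,-3,0],"turn": 0},{"gripper": 1,"xyz": [0,-7,0],"turn": 0},{"gripper": 1,"xyz": [0,-10,-10],"turn": 0},{"gripper": 1,"xyz": [0,-10,-25],"turn": 0},{"gripper": 1,"xyz": [0,0,-30],"turn": 0},{"gripper": 1,"xyz": [0,0,-20],"turn": 0},{"gripper": 1,"xyz": [0,0,0],"turn": 0},{"gripper": 1,"xyz": [0,0,0],"turn": 0}]'

```text
clock: 32.17
ee_pos: [0.4471, -0.1119, 0.1753]
orientation: [-0.0, 0.688, 0.725, -0.0]
force: [-0.2, 0.5, -0.5]
finger_gap: -0.0
grip_force: 0.0
```

```bash
python3 - <<'E'
from h import *
s,R=st()
c=np.array([.5139,-.1743]);th=np.radians(3); ex=np.array([np.cos(th),np.sin(th)]); ey=np.array([-ex[1],ex[0]])
for n in ('wrist','scene'):
    D=grab(n); P=cloud(D); ok=D['depth']>0
    X=(P[...,:2]-c)@ex; Y=(P[...,:2]-c)@ey; Z=P[...,2]
    for nm,m in (('grip',ok&(abs(X)<.015)&(Y>.065)&(Y<.12)&(Z>.05)&(Z<.062)),('lug',ok&(X>-.06)&(X<.0)&(Y>.052)&(Y<.072)&(Z>.068)&(Z<.086)),('nose',ok&(abs(X)<.025)&(Y<-.055)&(Y>-.1)&(Z>.03)&(Z<.056)),('spool',ok&(abs(X)<.012)&(abs(Y)<.036)&(Z>.055)&(Z<.08))):
        if m.sum()>4: print(n,nm,m.sum(),'X',np.percentile(X[m],[2,98]).round(4),'Y',np.percentile(Y[m],[2,98]).round(4),'Z',np.percentile(Z[m],[5,50,95]).round(4))
d=load('wrist'); cv2.imwrite('pics/w5.png',d['frame'][:,:,::-1])
E
```

```text
t 32.17 p [ 0.4471 -0.1119  0.1753] xang 93.0 z [-3.e-04  1.e-04 -1.e+00] F [-0.24  0.47 -0.53] T [ 0.028 -0.003 -0.013] gap -0.0 q [-0.48 -0.02  0.63  2.04  0.01  1.12  0.2 ]
wrist grip 1328 X [-0.0107  0.0087] Y [0.0658 0.1031] Z [0.0524 0.0546 0.0558]
wrist lug 204 X [-0.0235 -0.0177] Y [0.0562 0.0675] Z [0.0695 0.0794 0.0811]
wrist spool 1377 X [-0.0116  0.0114] Y [-0.0174  0.0205] Z [0.059  0.0647 0.0708]
scene grip 75 X [-0.0115  0.0081] Y [0.0673 0.1029] Z [0.0512 0.0534 0.0553]
scene lug 26 X [-0.0255 -0.0192] Y [0.0568 0.0686] Z [0.0695 0.0762 0.0805]
scene nose 45 X [-0.0004  0.0079] Y [-0.0792 -0.0554] Z [0.043  0.0471 0.05  ]
scene spool 212 X [-0.0114  0.0108] Y [-0.0337  0.0205] Z [0.0591 0.064  0.0683]
```

View pics/w5.png

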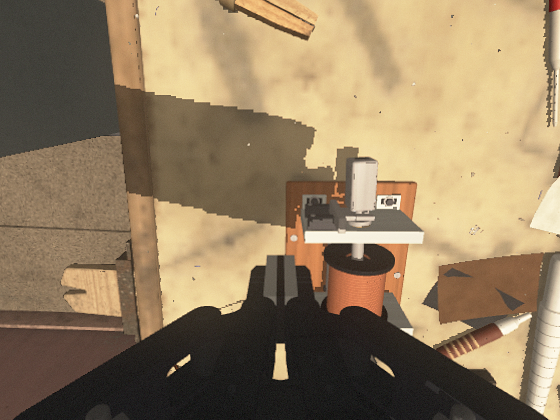

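The wrist view shows the spindle running through the cheek and the spool (grip at 362,185). The lug has moved the full 22 mm and nothing touches the robot, so I'm handing in.

```bash
python3 -c "
from workcell import ctrl
print(ctrl.hand_in())"
```

```text
the job is handed in; nothing more can be done
None
```

I handed the job in at about 32 s: the spindle runs through both cheeks and the spool with its collar home, the keeper has slid its full 22 mm, and the robot touches nothing; no verdict came back.

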